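Branch pieces into the tray, tray under the stereo microscope

TASK

Tip all five branch pieces out of the steel cup into the white tray on the microscope's slide, and stand the empty cup upright on the bench again. Then pull up the red plunger knob, slide the carriage one hole along towards the microscope and let the pin drop fully home there; finish with the fingers still firmly on the knob, holding the pin home while I clamp the carriage. Do not knock the microscope or shift the wood disc, the bottle or the glass dish.

Things in the scene. Friction and masses are not known exactly. Their poses are not given: they have to be found in the camera images.
- cup: Plain stainless steel sample cup without handle, flared: 49 mm wide at the foot, 65 mm at the rim, 90 mm high, walls 2.5 mm, about 0.12 kg. Origin: centre of its underside; z points up through the mouth. At the start it stands upright on the bench with the five branch pieces in it, to the robot's right of the slide, at least 70 mm clear of it.
- twig0_mid (a point): Middle of a piece of branch (round, dark bark, pale sawn ends, 18 mm thick, 24 mm long, 10 g). At the start in the cup; it slides on the steel with a friction of about 0.25, so the cup must be tipped well past level (some 110 degrees); tipped slowly, the pieces slide out and land some 20 to 80 mm beyond the lip.
- twig1_mid (a point): Middle of a piece of branch (round, dark bark, pale sawn ends, 18 mm thick, 24 mm long, 10 g). At the start in the cup; it slides on the steel with a friction of about 0.25, so the cup must be tipped well past level (some 110 degrees); tipped slowly, the pieces slide out and land some 20 to 80 mm beyond the lip.
- twig2_mid (a point): Middle of a piece of branch (round, dark bark, pale sawn ends, 18 mm thick, 24 mm long, 10 g). At the start in the cup; it slides on the steel with a friction of about 0.25, so the cup must be tipped well past level (some 110 degrees); tipped slowly, the pieces slide out and land some 20 to 80 mm beyond the lip.
- twig3_mid (a point): Middle of a piece of branch (round, dark bark, pale sawn ends, 18 mm thick, 24 mm long, 10 g). At the start in the cup; it slides on the steel with a friction of about 0.25, so the cup must be tipped well past level (some 110 degrees); tipped slowly, the pieces slide out and land some 20 to 80 mm beyond the lip.
- twig4_mid (a point): Middle of a piece of branch (round, dark bark, pale sawn ends, 18 mm thick, 24 mm long, 10 g). At the start in the cup; it slides on the steel with a friction of about 0.25, so the cup must be tipped well past level (some 110 degrees); tipped slowly, the pieces slide out and land some 20 to 80 mm beyond the lip.
- stage: White base plate (240 x 640 x 18 mm) fixed on the bench, with two guide rails, the microscope's column and, along its robot side, a steel index bar with three holes 120 mm apart, seen from above. Origin: bench level, below the tray's centre at the start; the rails run along its y axis, +y towards the microscope, -x towards the robot. The plate reaches from y = -200 to +440 mm, x = -120 to +120 mm. It stands anywhere within 10 cm, turned by up to 0.2 rad.
- tray_floor (a point): Centre of the inner floor of the open white tray fixed on the carriage, 55 mm above the bench; the same axes as the stage. Inside the tray measures 104 mm along x and 154 mm along y; its walls are 3 mm thick and rise 30 mm above the floor (rim 85 mm above the bench).
- carriage (a joint): Travel of the carriage (aluminium plate with the tray and the plunger) along the stage's +y, m: 0 at the start, where the pin sits in the first hole; 0.120 at the next hole, 0.240 at the last. It slides with about 2 N of friction once the pin is out, plus some drag with speed; locked (about 1 mm of play) while the pin is in a hole.
- plunger (a joint): Lift of the plunger, m: 0 with the pin fully home, 0.010 when the tip rests on top of the bar between holes (pin clear), 0.014 at the upper stop. A spring pulls it down with 6 N at 0, rising to 13 N at the top; over a hole it snaps down by itself.
- knob (a point): Centre of the red plunger knob: upright cylinder 28 mm in diameter, 22 mm high, on an ear of the carriage on the robot's side, at the end away from the microscope (at x = -85, y = -110 mm of the tray's centre), 85 mm above the bench with the pin home. Its axis is vertical and the knob lifts straight up. Below it stands an 18 mm thick steel bush on the carriage's ear, whose top is 52 mm above the bench. It moves with the carriage and the plunger.
- next_hole (a point): Mouth of the index bar's middle hole, the one to go to: 38 mm above the bench; with the pin home there, the knob's centre is 47 mm straight above it.
- microscope: White stereo microscope with black knobs on a steel column, 475 mm high, fixed on the stage. Origin: foot of the column on the base plate, at x = 0, y = +370 mm of the stage, 18 mm above the bench; its optical axis is at y = +180 mm of the stage. The head (about 50 mm radius round that axis; eyepieces stand out 165 mm to +x, above 340 mm) begins 160 mm above the bench; the carriage and tray pass freely below it.
- wood_disc: Slice of a branch with bark, 90 mm across, 25 mm thick, lying on the bench. Origin: centre of its underside. Leave it alone.
- bottle: Brown bottle, 50 mm across, 110 mm high, standing on the bench. Origin: centre of its underside. Leave it alone.
- dish: Open round glass dish, 90 mm across, 16 mm high, on the bench. Origin: centre of its underside. Leave it alone.

How it is judged (in metres and radians):
On the way, in this order (a step that is already met when the one before it is completed fails the run):
1. the cup is tipped at the tray (angle between cup's own z axis and vertical above 1 rad and horizontal distance between cup and tray_floor below 0.25 m).
2. all five branch pieces lie in the tray, the carriage still at the first hole (x of twig0_mid in the frame of tray_floor between -0.055 and 0.055 m and y of twig0_mid in the frame of tray_floor between -0.08 and 0.08 m and z of twig0_mid in the frame of tray_floor between 0 and 0.045 m and x of twig1_mid in the frame of tray_floor between -0.055 and 0.055 m and y of twig1_mid in the frame of tray_floor between -0.08 and 0.08 m and z of twig1_mid in the frame of tray_floor between 0 and 0.045 m and x of twig2_mid in the frame of tray_floor between -0.055 and 0.055 m and y of twig2_mid in the frame of tray_floor between -0.08 and 0.08 m and z of twig2_mid in the frame of tray_floor between 0 and 0.045 m and x of twig3_mid in the frame of tray_floor between -0.055 and 0.055 m and y of twig3_mid in the frame of tray_floor between -0.08 and 0.08 m and z of twig3_mid in the frame of tray_floor between 0 and 0.045 m and x of twig4_mid in the frame of tray_floor between -0.055 and 0.055 m and y of twig4_mid in the frame of tray_floor between -0.08 and 0.08 m and z of twig4_mid in the frame of tray_floor between 0 and 0.045 m and value of joint carriage below 0.005 m), for 0.2 s.
3. the cup stands upright on the bench, let go (angle between cup's own z axis and vertical below 0.1 rad and height (world z) of cup below 0.006 m and contact force between the fingers and cup below 0.3 N and linear speed of cup below 0.02 m/s and value of joint carriage below 0.005 m), for 0.2 s.
4. the pin is pulled clear of the first hole (value of joint plunger above 0.009 m and value of joint carriage below 0.015 m).
5. the carriage has been slid to the next hole and the pin is home in it (value of joint carriage between 0.117 and 0.123 m and value of joint plunger below 0.002 m), for 0.1 s.
At the end, for the whole second after the job is handed in: All five branch pieces lie in the tray; the cup stands upright (within 6 degrees) on the bench, let go; the carriage stands at the next hole (within 3 mm) with the pin fully home (within 2 mm); and the fingers still hold the knob, with more than 3 N on it (all of step 5 and x of twig0_mid in the frame of tray_floor between -0.055 and 0.055 m and y of twig0_mid in the frame of tray_floor between -0.08 and 0.08 m and z of twig0_mid in the frame of tray_floor between 0 and 0.045 m and x of twig1_mid in the frame of tray_floor between -0.055 and 0.055 m and y of twig1_mid in the frame of tray_floor between -0.08 and 0.08 m and z of twig1_mid in the frame of tray_floor between 0 and 0.045 m and x of twig2_mid in the frame of tray_floor between -0.055 and 0.055 m and y of twig2_mid in the frame of tray_floor between -0.08 and 0.08 m and z of twig2_mid in the frame of tray_floor between 0 and 0.045 m and x of twig3_mid in the frame of tray_floor between -0.055 and 0.055 m and y of twig3_mid in the frame of tray_floor between -0.08 and 0.08 m and z of twig3_mid in the frame of tray_floor between 0 and 0.045 m and x of twig4_mid in the frame of tray_floor between -0.055 and 0.055 m and y of twig4_mid in the frame of tray_floor between -0.08 and 0.08 m and z of twig4_mid in the frame of tray_floor between 0 and 0.045 m and angle between cup's own z axis and vertical below 0.1 rad and height (world z) of cup below 0.006 m and contact force between the fingers and cup below 0.3 N and linear speed of cup below 0.02 m/s and contact force between the fingers and plunger above 3 N); the arm keeps its last pose, push and grip.
It fails at once if the wood disc is shifted by more than 20 mm (distance of wood_disc from where it was at the start of the episode above 0.02 m).
It fails at once if the bottle is shifted by more than 20 mm (distance of bottle from where it was at the start of the episode above 0.02 m).
It fails at once if the dish is shifted by more than 20 mm (distance of dish from where it was at the start of the episode above 0.02 m).
It fails at once if the microscope is knocked (more than 5 N from the arm, the fingers or the cup) (contact force between any of the arm, the fingers, cup and microscope above 5 N).
It also fails if it takes over 67 s, if anything falls off the work surface, if the arm or the gripper's body presses on something with over 40 N, if the wrist force passes 120 N, or if a joint passes its speed limit or range.

ROBOT

A 6-joint arm with a two-finger parallel gripper is mounted at the origin on the work surface. World frame = base frame: x ahead of the robot, y to its left, z up, the work surface at z = 0. Lengths are in m, angles in degrees, forces in N, time in s.
With the tool pointing down it reaches from about 0.35 to 0.925 m from the base axis. Payload 6.4 kg.
Tool frame: the origin (TCP) lies midway between the tips of the shut fingers; the grasp point (between the pads) lies 19 mm behind it; z points along the fingers, y is the line along which they close (so a half turn about z gives the same grasp; the last joint's range is limited). The gripper opens to 94 mm and grips with 3 to 60 N. Pads are 16 mm wide; open, the fingers measure 119 mm over their backs; the gripper's body (75 mm by 177 mm) begins 78 mm behind the grasp point.
Start: joints at [64.567, 14.043, 89.255, -0, 76.702, -9.975], TCP at [0.173, 0.626, 0.205] pointing down, gripper open.
Joint ranges: [-179.41, 179.41], [-58.25, 129.5], [7.25, 145.43], [-54.29, 234.29], [11.92, 165.04], [-157.13, 157.13]. Speed limits (degrees/s): [147.25, 147.25, 180, 180, 180, 180].

INTERFACE

Orientations are given as [roll, pitch, yaw] about the fixed x, y, z axes, in that order (R = Rz(yaw) Ry(pitch) Rx(roll)).
In Python, from bench import * gives the robot as it stands.
- The arm moves only by the tool arm_command, never from a script. Its argument "increments" is a list of rows, each an object with "travel": the shift along the tool's x, y, z normalised to -1 to 1, where 1 is 40 mm, a list of three; "rot": the turn, a rotation vector about the tool's x, y, z normalised to -1 to 1, where 1 is 0.12 rad, a list of three. A call has 1 to 20 rows; each row shifts and turns the commanded pose from where the row before left it, along the tool's axes as they then stand; what a row does not reach is not made up. A row lasts 1/8 s, in which the tool goes at most 62.5 mm and 10.7 degrees, less where a joint would pass 70% of its speed; a pose out of reach is approached as far as the arm can. A call with a number of a shift or a turn outside -1 to 1 is refused whole. A call with a gripper value outside its range is refused whole. "fingers" is the opening, from -1 (shut) to 1 (fully open), set as the call begins (left out, the last holds). The fingers move at their own pace and stop on an object; "squeeze" is the grip in N (left out, the last holds). Time passes only in rows, so rows that do not move let the fingers close. It gives the time, the measured TCP pose, the force, the opening and the grip force at its end, in the units of the state.
- sense(): the state, without advancing time (a new reading comes with each control period).
- snapshot(name): name is "side" or "top"; returns the picture (420x560x3 uint8, red, green, blue); there is no depth.
- camera_model(name): a dict with "K" (3x3 intrinsics, pixels), "world_from_camera" (4x4, takes a point from camera to world coordinates). Camera axes: x right, y down, z forward; pixel columns grow to the right and rows downward; lengths in m; the calibration is good to about 2 mm. A picture is of the moment at which its call begins. camera_model takes no time and is no camera call.
- hand_in(): hands the job in; it is judged then, once.
Trained networks look in the newest picture that a camera, given by its name, has taken for a name from the list of things; names that differ only in an ending like _2 or _b are one class to them, and where a whole thing is asked for, a point or a joint stands for the part that bears it (a point fixed in the world has none). Each returns a list of dicts, best first, with "confidence" (0 to 1); they miss things now and then, are a little off and sometimes report something else, mostly with a low value. They report only what shows in the picture. A call takes as long as a camera call.
- spot_in(query, camera): "at" ([column, row] in pixels, amid what is visible of it).
- mark_of(query, camera): "at" ([column, row] in pixels: a listed point, or the origin of a listed thing).
The state is a dict: "clock": time; "q": joint angles; "joint_vel": joint speeds; "joint_torque": joint torques, N m; "ee_pos": TCP position; "eef_rot": TCP orientation; "ft_force": force on the tool from outside, world axes, zero at the start; "torque": the same for the moment, N m; "width": finger opening in m; "grip_force": force on a finger pad.
Only numpy, scipy, OpenCV 4.12 (cv2) and the standard library are available. Lean on these libraries where they do the work, as an engineer would, in place of code of your own. Each camera call takes 0.05 s, during which the arm holds its last target. There are 200 camera calls.

## Working session

There is one attempt and no reset: what is moved stays moved. The work goes in short steps, Python scripts to look and compute and a tool call to move; the robot and the scene stay as the last step left them, time stands still between calls to the robot, and variables do not carry over. Pictures are saved under pics/ and viewed, at most 10 in all, crops included, and the job is handed in when it is done.

Besides the shell and the picture viewer there is one more tool, called after "Emit:" as a command line: name --argument value ..., lists and objects as JSON in quotes. arm_command: Moves the arm, as the interface text tells. Its arguments: {"type":"object","properties":{"increments":{"type":"array"},"fingers":{"type":"number"},"squeeze":{"type":"number"}},"required":["increments"]}

```bash
mkdir -p pics; cat > h.py <<'E'
from bench import *
import numpy as np, cv2
from scipy.spatial.transform import Rotation as R
def ray(cam,px):
    m=camera_model(cam);T=np.array(m["world_from_camera"]);K=np.array(m["K"])
    d=T[:3,:3]@np.linalg.inv(K)@np.array([px[0],px[1],1.]);return T[:3,3],d
def atz(cam,px,z):
    o,d=ray(cam,px);return o+d*(z-o[2])/d[2]
def proj(cam,p):
    m=camera_model(cam);T=np.array(m["world_from_camera"]);K=np.array(m["K"])
    c=K@(T[:3,:3].T@(np.array(p)-T[:3,3]));return c[:2]/c[2]
def tri(p1,p2):
    o1,d1=ray("side",p1);o2,d2=ray("top",p2)
    s=np.linalg.lstsq(np.c_[d1,-d2],o2-o1,rcond=None)[0]
    a=o1+s[0]*d1;b=o2+s[1]*d2;return (a+b)/2,np.linalg.norm(a-b)
E
python3 - <<'E'
from h import *
np.set_printoptions(precision=3,suppress=True)
ims=[snapshot(c) for c in("side","top")]
cv2.imwrite("pics/a.png",ims[0][:,:,::-1]);cv2.imwrite("pics/b.png",ims[1][:,:,::-1])
Z=dict(cup=0,tray_floor=.055,knob=.085,next_hole=.038,stage=0,microscope=.018,wood_disc=0,bottle=0,dish=0)
for n,z in Z.items():
    at={}
    for c in("side","top"):
        r=mark_of(n,c)
        if r: at[c]=r[0]["at"];print(n,c,np.array(r[0]["at"]),round(r[0]["confidence"],2),atz(c,r[0]["at"],z))
    if len(at)==2:print("   tri",*tri(at["side"],at["top"]))
print(sense())
for c in("side","top"):print(c,np.array(camera_model(c)["world_from_camera"]))
E
```

```text
cup side [317.3 380.7] 0.79 [ 0.478 -0.301  0.   ]
cup top [390.8 210.6] 0.86 [ 0.482 -0.297  0.   ]
   tri [ 0.481 -0.299 -0.01 ] 0.0024380506864317957
tray_floor side [318.6 217.4] 0.97 [0.611 0.054 0.055]
tray_floor top [282.4 170.7] 0.57 [0.615 0.055 0.055]
   tri [0.614 0.056 0.052] 0.002823170170585611
knob side [301.2 254.7] 0.61 [ 0.526 -0.055  0.085]
knob top [322.6 193.5] 0.38 [ 0.539 -0.066  0.085]
   tri [ 0.531 -0.063  0.095] 0.014675228440168107
next_hole side [282.9 225.6] 0.65 [0.522 0.069 0.038]
next_hole top [284.5 199.7] 0.75 [0.524 0.05  0.038]
   tri [0.52  0.052 0.061] 0.005978691835139058
stage side [318.3 231.1] 0.97 [ 0.613  0.051 -0.   ]
stage top [280.4 174.5] 0.58 [0.608 0.061 0.   ]
   tri [ 0.613  0.06  -0.012] 0.007779700859401501
microscope side [276.3 136.8] 0.93 [0.61  0.413 0.018]
microscope top [165.1 172.6] 0.89 [0.62  0.432 0.018]
   tri [ 0.62   0.438 -0.006] 0.0048860073418834915
wood_disc side [421.5 316.2] 0.93 [ 0.751 -0.241  0.   ]
wood_disc top [370.6 131.3] 0.74 [ 0.744 -0.238  0.   ]
   tri [ 0.747 -0.24  -0.   ] 0.007164939804811412
bot
[... 313 characters left out ...]
 1.0, 'q': array([64.567, 14.043, 89.256,  0.002, 76.703, -9.975]), 'joint_vel': array([-0.038, -0.012, -0.128, -0.096,  0.002, -0.004]), 'joint_torque': array([  0.001, -41.583, -31.489,   0.069,   0.029,  -0.   ]), 'ee_pos': array([0.173, 0.626, 0.205]), 'eef_rot': array([-179.999,   -0.002,  164.542]), 'ft_force': array([ 0.442, -0.228,  0.168]), 'torque': array([ 0.028, -0.027,  0.026]), 'grip_force': 0.0, 'width': 0.093589537523766}
side [[ 0.951 -0.237  0.197  0.332]
 [-0.308 -0.739  0.599 -0.545]
 [ 0.004 -0.631 -0.776  0.899]
 [ 0.     0.     0.     1.   ]]
top [[-0.021 -0.999  0.035  0.473]
 [-1.     0.021 -0.011  0.088]
 [ 0.01  -0.035 -0.999  1.477]
 [ 0.     0.     0.     1.   ]]
```

View pics/a.png

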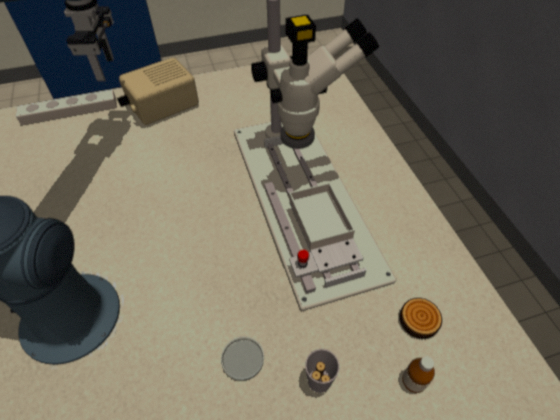

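View pics/b.png

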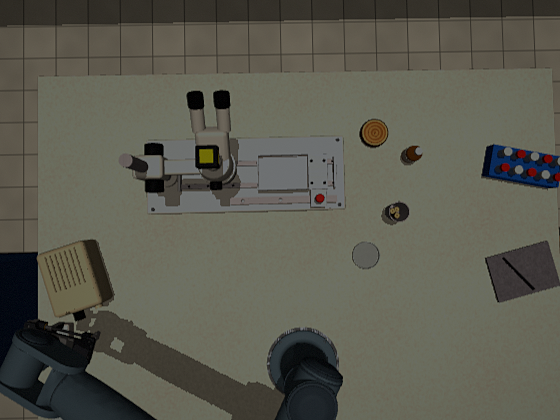

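The side view shows the cup at (321,370), tray centre at (322,216), knob at (303,257), dish at (243,358), bottle at (418,375) and disc at (421,317). In the top view the cup is at (397,212), the knob at (319,198) and the stage is nearly square to the base axes. I'll fit the stage pose from several points next.

```bash
python3 - <<'E'
from h import *
a=cv2.imread("pics/a.png");b=cv2.imread("pics/b.png")
ca=cv2.resize(a[170:410,215:455],(400,400),interpolation=cv2.INTER_CUBIC)
ca=cv2.resize(a[120:420,210:450],(480,600),interpolation=cv2.INTER_CUBIC)
cb=cv2.resize(b[110:290,340-20:430],None,fx=2.9,fy=2.9,interpolation=cv2.INTER_CUBIC)
o=np.zeros((600,800,3),np.uint8);o[:,:480]=ca;o[:cb.shape[0],481:800]=cb[:,:319];cv2.imwrite("pics/c.png",cv2.convertScaleAbs(o,alpha=1.5))
from scipy.optimize import least_squares
red={}
for c,i in(("side",a),("top",b)):
    i=i.astype(int);m=(i[:,:,2]>110)&(i[:,:,1]<60)&(i[:,:,0]<60)
    if c=="top":m[:,400:]=0
    n,l,s,ce=cv2.connectedComponentsWithStats(m.astype(np.uint8));k=1+np.argmax(s[1:,4]);red[c]=ce[k];print(c,s[k],ce[k])
# obs: local pt, cam, px, weight
obs=[((-.085,-.11,.085),"side",red["side"],2),((-.085,-.11,.094),"top",red["top"],2),
((0,0,.055),"side",(318.6,217.4),1),((0,0,.055),"top",(282.4,170.7),1),
((0,.37,.018),"side",(276.3,136.8),1),((0,.37,.018),"top",(165.1,172.6),.5),
((-.12,-.2,.018),"top",(345,208.5),2),((.12,-.2,.018),"top",(344,136.5),2),
((-.12,-.2,.018),"side",(304,299),2),((.12,-.2,.018),"side",(392,278),2),((-.12,.44,.018),"side",(236,128),2),((-.12,.44,.018),"top",(151.5,213),2)]
W=lambda p,q:np.r_[p[0]+np.cos(p[2])*q[0]-np.sin(p[2])*q[1],p[1]+np.sin(p[2])*q[0]+np.cos(p[2])*q[1],q[2]]
f=lambda p:np.concatenate([(proj(c,W(p,q))-px)*w for q,c,px,w in obs])
r=least_squares(f,[.61,.055,0],loss="soft_l1");np.set_printoptions(precision=4,suppress=True)
print(r.x);print(f(r.x).reshape(-1,2));print("knob",W(r.x,(-.085,-.11,.085)),"tri",tri(red["side"],red["top"]))
for c in("side","top"):
    for q in("cup","bottle","twig0_mid"):print(c,q,[(x["at"],round(x["confidence"],2)) for x in spot_in(q,c)])
E
```

```text
side [298 250  11   9  79] [303.17721519 253.98734177]
top [317 195   7   6  32] [319.59375 197.5    ]
[ 0.6131  0.0549 -0.0006]
[[ -2.6422   0.9812]
 [ -0.3506  -1.138 ]
 [  0.605   -0.5229]
 [  0.173    0.4587]
 [ -0.0588  -2.6799]
 [  1.1418   0.9724]
 [  0.3233  -0.5852]
 [ -1.5049  -4.678 ]
 [ -9.2684  16.7379]
 [  8.6524   0.8821]
 [ -5.9859  -0.6591]
 [-11.0877  -1.4178]]
knob [ 0.528 -0.055  0.085] tri (array([ 0.5284, -0.0566,  0.089 ]), np.float64(0.003981739728760913))
side cup [([322.9, 368.6], 0.93)]
side bottle [([305.4, 255.3], 0.72), ([416.0, 373.5], 0.71)]
side twig0_mid []
top cup [([400.2, 210.3], 0.71)]
top bottle [([296.4, 169.9], 0.52), ([411.4, 153.0], 0.5), ([371.5, 130.2], 0.32)]
top twig0_mid []
```

View pics/c.png

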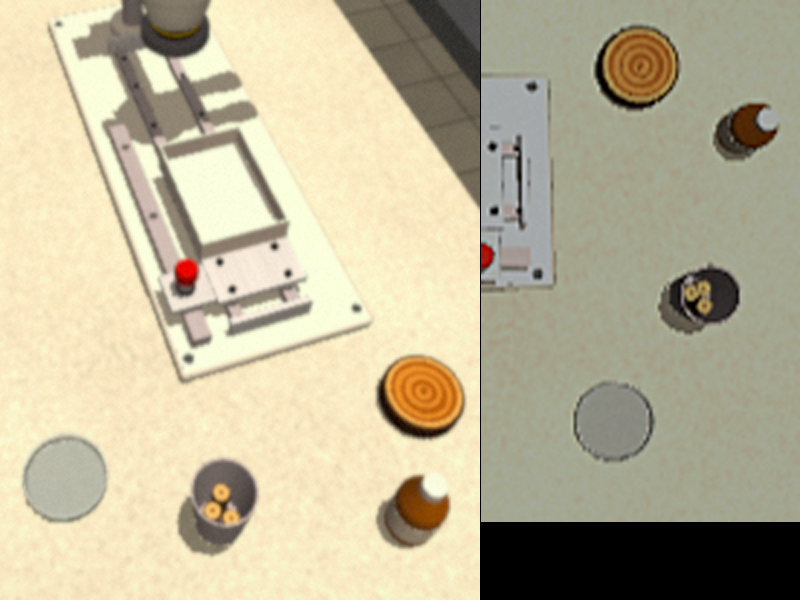

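The crop puts the plate corners at side (301,310), (395.5,281) and (235.5,131.5), and top (344.8,209.3) and (343.4,135.9). The cup rim centre is at side (322,365) and top (398,211). I'll refit with these.

```bash
python3 - <<'E'
from h import *
from scipy.optimize import least_squares
np.set_printoptions(precision=4,suppress=True)
obs=[((-.085,-.11,.088),"side",(303.2,254.),2),((-.085,-.11,.094),"top",(319.6,197.5),2),
((0,0,.055),"side",(318.6,217.4),1),((0,0,.055),"top",(282.4,170.7),1),
((0,.37,.018),"side",(276.3,136.8),.5),((0,.37,.018),"top",(165.1,172.6),.5),
((-.12,-.2,.018),"top",(344.8,209.3),2),((.12,-.2,.018),"top",(343.4,135.9),2),
((-.12,-.2,.018),"side",(301,309.5),2),((.12,-.2,.018),"side",(395,281),2),((-.12,.44,.018),"side",(235.5,131.5),2)]
W=lambda p,q:np.r_[p[0]+np.cos(p[2])*q[0]-np.sin(p[2])*q[1],p[1]+np.sin(p[2])*q[0]+np.cos(p[2])*q[1],q[2]]
f=lambda p:np.concatenate([(proj(c,W(p,q))-px)*w for q,c,px,w in obs])
r=least_squares(f,[.61,.055,0],loss="soft_l1")
print(r.x);print(f(r.x).reshape(-1,2));print("knob",W(r.x,(-.085,-.11,.085)))
print("farleft top",proj("top",W(r.x,(-.12,.44,.018))))
print("cup",atz("side",(322,365),.09),atz("top",(398,211.4),.09),tri((322,365),(398,211.4)))
print("bottle cap",tri((426.5,362.5),(418.6,151)),"disc",atz("top",(374,132.5),.025),atz("side",(421.5,315.5),.025),"dish",atz("top",(365.6,255),.016),atz("side",(243,357),.016))
E
```

```text
[ 0.6131  0.0526 -0.016 ]
[[-3.7693  0.6068]
 [ 0.3165 -0.0231]
 [ 0.9211  0.1808]
 [ 0.9128  0.4545]
 [ 0.966  -1.2827]
 [ 1.5004  0.0829]
 [ 1.0494 -0.2582]
 [ 2.3082 -1.5978]
 [-5.7815 -3.1224]
 [ 1.8655 -1.4075]
 [-0.6707 -8.3164]]
knob [ 0.5263 -0.056   0.085 ]
farleft top [146.0973 210.1696]
cup [ 0.4822 -0.3016  0.09  ] [ 0.4788 -0.2955  0.09  ] (array([ 0.4812, -0.2985,  0.0819]), np.float64(0.005052441607680296))
bottle cap (array([ 0.663 , -0.3607,  0.1056]), np.float64(0.0037354832303161576)) disc [ 0.7352 -0.2435  0.025 ] [ 0.7398 -0.2483  0.025 ] dish [ 0.3412 -0.2072  0.016 ] [ 0.346  -0.2137  0.016 ]
```

Emit:
arm_command --increments '[{"travel": [-0.79, -0.92, -0.21], "rot": [0, 0, 0]}, {"travel": [-0.79, -0.92, -0.21], "rot": [0, 0, 0]}, {"travel": [-0.79, -0.92, -0.21], "rot": [0, 0, 0]}, {"travel": [-0.79, -0.92, -0.21], "rot": [0, 0, 0]}, {"travel": [-0.79, -0.92, -0.21], "rot": [0, 0, 0]}, {"travel": [-0.79, -0.92, -0.21], "rot": [0, 0, 0]}, {"travel": [-0.79, -0.92, -0.21], "rot": [0, 0, 0]}, {"travel": [-0.79, -0.92, -0.21], "rot": [0, 0, 0]}, {"travel": [-0.79, -0.92, -0.21], "rot": [0, 0, 0]}, {"travel": [-0.79, -0.92, -0.21], "rot": [0, 0, 0]}, {"travel": [-0.79, -0.92, -0.21], "rot": [0, 0, 0]}, {"travel": [-0.79, -0.92, -0.21], "rot": [0, 0, 0]}]' --fingers 1

```text
clock: 2.8
ee_pos: [0.4215, 0.0983, 0.3069]
eef_rot: [180.0, 0.1, 164.5]
ft_force: [0.7, 0.3, 0.3]
width: 0.0942
grip_force: 0.0
```

```bash
cat > log.py <<'E'
from h import *
import json
s=sense();open("log.jsonl","a").write(json.dumps([list(s["q"]),list(s["ee_pos"]),list(s["eef_rot"])])+"\n")
np.set_printoptions(precision=3,suppress=True);print(s["clock"],s["q"],s["ee_pos"],s["eef_rot"],s["ft_force"],s["width"],s["grip_force"])
E
echo '[[64.567,14.043,89.256,0.002,76.703,-9.975],[0.173,0.626,0.205],[-179.999,-0.002,164.542]]'>log.jsonl; python3 log.py
```

```text
2.8 [ -1.96  -20.877 112.153   0.006  88.663 -76.495] [0.421 0.098 0.307] [179.98    0.057 164.534] [0.709 0.33  0.299] 0.09423283166758409 0.0
```

Emit:
arm_command --increments '[{"travel": [-0.65, -0.86, 0], "rot": [-0.267, -0.964, 0]}, {"travel": [-0.65, -0.86, 0], "rot": [-0.267, -0.964, 0]}, {"travel": [-0.65, -0.86, 0], "rot": [-0.267, -0.964, 0]}, {"travel": [-0.65, -0.86, 0], "rot": [-0.267, -0.964, 0]}, {"travel": [-0.65, -0.86, 0], "rot": [-0.267, -0.964, 0]}]'

```text
clock: 3.42
ee_pos: [0.4973, -0.1019, 0.3257]
eef_rot: [169.6, 33.3, 161.4]
ft_force: [0.6, 1.2, 0.1]
width: 0.0939
grip_force: 0.0
```

```bash
python3 log.py; cat > fk.py <<'E'
from h import *
import json
from scipy.optimize import least_squares
D=[json.loads(l) for l in open("log.jsonl")]
def fk(q,p,sg=1):
    q=np.radians(q);a1,d1,L2,a3,L3,dy,d6=p
    rz,ry=(lambda t:R.from_euler("z",t)),(lambda t:R.from_euler("y",t))
    A=rz(q[0]);B=A*ry(q[1]);C=B*ry(q[2])
    x=A.apply([a1,dy,d1])+B.apply([0,0,L2])+C.apply([a3,0,L3])
    E=C*rz(sg*q[3])*ry(q[4])
    F=E*rz(q[5])*R.from_euler("z",90,degrees=True)
    return x+E.apply([0,0,d6]),F
def fit(sg=1):
    f=lambda p:np.concatenate([(fk(q,p,sg)[0]-x) for q,x,r in D]+[.01*(p-[0,.4,.4,0,.4,.1125,.25])])
    return least_squares(f,[0,.4,.4,0,.4,.1125,.25])
if __name__=="__main__":
    np.set_printoptions(precision=4,suppress=True)
    for sg in(1,-1):
        r=fit(sg);print(sg,r.x,r.cost)
        for q,x,rr in D:
            P,F=fk(q,r.x,sg);print((P-x)*1000,(F.inv()*R.from_euler("xyz",rr,degrees=True)).magnitude()*57.3)
E
python3 fk.py
```

```text
3.425 [ -35.337  -33.935  123.894   21.749   62.344 -115.298] [ 0.497 -0.102  0.326] [169.629  33.277 161.447] [0.571 1.209 0.071] 0.09390982129652502 0.0
1 [-0.0016  0.2745  0.4192  0.0667  0.5702  0.1126  0.2799] 2.5306247862914885e-06
[-0.0224 -0.0036  0.0831] 0.0008254244787489172
[-0.0299  0.015  -0.0715] 3.6934458977049965e-14
[ 0.0165 -0.0518  0.0009] 1.9754290446738426e-14
-1 [ 0.2208 -2.2954 -0.7705 -3.1277 -0.1218  0.1238 -0.1776] 0.002057982809447838
[-12.2018   0.4348   1.6914] 0.0038301923046853395
[ 25.5167  10.3271 -14.8216] 0.01217398267819154
[-29.5354  -6.5192  13.3998] 43.50067156305063
```

```bash
cat > ik.py <<'E'
from fk import *
P=fit(1).x
LO=np.array([-179.4,-58.2,7.3,-54.2,12,-157])+3;HI=np.array([179.4,129.5,145.4,234.2,165,157])-3
def ik(p,Rt,seed):
    def f(q):
        x,F=fk(q,P);return np.r_[(x-p)*10,(F.inv()*Rt).as_rotvec()*3]
    r=least_squares(f,np.clip(seed,LO+1,HI-1),bounds=(LO,HI),x_scale=50,max_nfev=60)
    return r.x,np.sqrt(2*r.cost)
def toolR(psi,dl,flip=0):
    psi,dl=np.radians([psi,dl]);z=np.array([np.cos(dl)*np.cos(psi),np.cos(dl)*np.sin(psi),-np.sin(dl)])
    y=np.array([-np.sin(psi),np.cos(psi),0])*(-1 if flip else 1)
    return R.from_matrix(np.c_[np.cross(y,z),y,z])
CUP=np.array([.481,-.298,0]);H=.057
def grasp(psi,dl,flip,back=0):
    T=toolR(psi,dl,flip);return CUP+[0,0,H]+T.apply([0,0,.019-back]),T
def pour(psi,dl,flip,al,be,tip,lip):
    # cup frame at grasp = world axes
    C=R.from_euler("ZYZ",[al,tip,be],degrees=True)
    t=np.radians(tip);a=np.radians(al);h=np.array([np.cos(a),np.sin(a),0])
    zc=C.apply([0,0,1]);e=C.apply(R.from_euler("z",-be,degrees=True).apply([1,0,0])) # rim dir toward pour side
    g=lip-.0325*e-zc*(.09-H)
    T=C*toolR(psi,dl,flip);return g+T.apply([0,0,.019]),T,C
def body(p,T):
    zz=np.array([.097,.14,.2]);return np.array([p+T.apply([sx*.0375,sy*.0885,-z]) for z in zz for sx in(-1,1) for sy in(-1,0,1)])
E
cat > search.py <<'E'
from ik import *
s=sense()["q"];out=[]
tr=np.array([.613,.054]);rng=np.random.default_rng(0)
for psi in range(-80,61,20):
  for dl in(20,35,50):
    for flip in(0,1):
      p,T=grasp(psi,dl,flip);q,e=ik(p,T,s)
      if e>.01:continue
      if body(p,T)[:,2].min()<.03: continue
      best=[]
      for al in(60,90,120):
        for b in range(0,360,20):
          a=np.radians(al);lip=np.r_[tr-.045*np.array([np.cos(a),np.sin(a)]),.13]
          pp,TT,C=pour(psi,dl,flip,al,b,115,lip)
          B=body(pp,TT);m=(B[:,0]>.42)&(B[:,0]<.75)&(B[:,1]>-.17)
          cl=min((B[m,2]-.1).min() if m.any() else 1,(B[:,2]-.03).min())
          mi=(.14-B[B[:,0]>.5,1]).min() if (B[:,0]>.5).any() else 1
          if cl<.01 or mi<0:continue
          q2,e2=ik(pp,TT,q)
          if e2<.01:out.append((np.abs(q2-q).max(),psi,dl,flip,al,b,cl,mi,q.round(),q2.round()))
out.sort(key=lambda o:o[0])
print(len(out))
for o in out[:14]:print(*[np.round(v,3) for v in o])
E
time python3 search.py
```

```text
5
80.425 60 20 1 60 340 0.038 0.014 [-65.  39.  97.  51.  98. -55.] [ -4.  44.  68. -20. 125.  26.]
82.946 40 20 1 60 0 0.038 0.014 [-69.  32. 109.  63.  86. -53.] [ -4.  44.  68. -20. 125.  26.]
97.745 20 20 1 60 20 0.038 0.014 [-71.  25. 121.  78.  74. -54.] [ -4.  44.  68. -20. 125.  26.]
117.881 0 20 1 60 40 0.038 0.014 [-69.  19. 131.  98.  62. -58.] [ -4.  44.  68. -20. 125.  26.]
147.771 -20 20 1 60 60 0.038 0.014 [-60.  14. 138. 128.  50. -67.] [ -4.  44.  68. -20. 125.  26.]
real	0m1.033s
user	0m1.543s
sys	0m0.054s
```

```bash
cat > search.py <<'E'
from ik import *
s=sense()["q"];out=[]
tr=np.array([.613,.054])
seeds=[s,np.array([-40,0,120,90,70,-60]),np.array([-60,20,110,60,90,60]),np.array([-40,10,120,150,50,0])]
def best(p,T,seeds):
    r=[ik(p,T,x) for x in seeds];r=[a for a in r if a[1]<.01];return r[0][0] if r else None
for psi in range(-80,101,20):
  for dl in(15,30,45):
    for flip in(0,1):
      p,T=grasp(psi,dl,flip)
      if body(p,T)[:,2].min()<.03: continue
      q=best(p,T,seeds)
      if q is None:continue
      for al in(20,45,70,90,110):
        for b in range(0,360,15):
         for lz in(.125,.16):
          a=np.radians(al);lip=np.r_[tr-.045*np.array([np.cos(a),np.sin(a)]),lz]
          pp,TT,C=pour(psi,dl,flip,al,b,115,lip)
          B=body(pp,TT);m=(B[:,0]>.42)&(B[:,0]<.75)&(B[:,1]>-.17)
          cl=min((B[m,2]-.1).min() if m.any() else 1,(B[:,2]-.03).min())
          k=(B[:,0]>.53)&(B[:,2]>.13)
          mi=(.185-B[k,1]).min() if k.any() else 1
          if cl<.01 or mi<.02:continue
          q2=best(pp,TT,[q])
          if q2 is not None:out.append((np.abs(q2-q).max(),psi,dl,flip,al,b,lz,cl,mi,q.round(),q2.round(),TT.as_matrix()[:,2]))
out.sort(key=lambda o:o[0])
print(len(out))
seen={}
for o in out:
    k=(o[4],o[6])
    seen[k]=seen.get(k,0)+1
    if seen[k]<=3:print(*[np.round(v,2) for v in o])
E
time python3 search.py
```

```text
667
65.57 100 15 1 90 315 0.16 0.05 0.05 [-55.  54.  74.  29. 123. -66.] [  0.  47.  63. -36. 128.  -1.] [-0.79 -0.47 -0.39]
66.08 100 30 1 70 330 0.16 0.01 0.07 [-54.  46.  79.  24. 111. -67.] [ -3.  56.  58. -36. 147.  -1.] [-0.96 -0.27 -0.06]
66.93 100 15 1 90 315 0.12 0.01 0.05 [-55.  54.  74.  29. 123. -66.] [  0.  49.  63. -35. 126.   1.] [-0.79 -0.47 -0.39]
67.91 100 15 1 90 330 0.16 0.02 0.06 [-55.  54.  74.  29. 123. -66.] [ -1.  54.  57. -39. 140.  -7.] [-0.91 -0.37 -0.19]
69.39 60 15 1 70 15 0.16 0.02 0.11 [-66.  42.  95.  53. 101. -56.] [ -8.  55.  57. -16. 150.  14.] [-0.99 -0.   -0.12]
69.64 60 45 1 45 0 0.16 0.01 0.07 [-60.  27. 102.  38.  81. -47.] [ -5.  54.  62. -25. 150.  16.] [-0.99 -0.13 -0.02]
69.89 100 15 1 90 300 0.16 0.07 0.04 [-55.  54.  74.  29. 123. -66.] [  2.  39.  70. -36. 115.   4.] [-0.62 -0.55 -0.56]
70.1 60 45 1 45 345 0.16 0.03 0.04 [-60.  27. 102.  38.  81. -47.] [ -3.  51.  64. -29. 143.  23.] [-0.96 -0.25 -0.15]
71.06 80 30 1 70 345 0.16 0.02 0.06 [-59.  40.  88.  35. 102. -59.] [ -3.  54.  59. -36. 144.   1.] [-0.95 -0.3  -0.12]
71.61 100 15 1 
[... 1847 characters left out ...]
7.  79. -48.] [ -2.  42.  71. -23. 123.  40.] [-0.81 -0.3  -0.5 ]
88.73 20 45 1 20 0 0.16 0.07 0.04 [-63.  13. 120.  57.  57. -31.] [ -4.  46.  67. -13. 138.  58.] [-0.95 -0.09 -0.3 ]
88.95 40 45 1 20 15 0.16 0.02 0.09 [-63.  20. 111.  47.  70. -39.] [-11.  51.  67.   9. 149.  50.] [-0.96  0.27 -0.07]
89.56 20 45 1 20 0 0.12 0.03 0.04 [-63.  13. 120.  57.  57. -31.] [ -4.  48.  67. -13. 136.  59.] [-0.95 -0.09 -0.3 ]
92.54 0 45 1 20 15 0.12 0.04 0.03 [-61.   7. 128.  67.  42. -22.] [ -3.  48.  68. -16. 134.  61.] [-0.94 -0.15 -0.32]
95.9 40 45 1 20 345 0.12 0.02 0.05 [-63.  20. 111.  47.  70. -39.] [ -5.  49.  67. -10. 137.  57.] [-0.96 -0.03 -0.28]
real	0m28.141s
user	0m28.597s
sys	0m0.064s
```

```bash
cat > s2.py <<'E'
from ik import *
s=sense()["q"];out=[]
tr=np.array([.613,.054])
seeds=[s,np.array([-40,0,120,90,70,-60]),np.array([-60,20,110,60,90,60]),np.array([-40,10,120,150,50,0])]
def best(p,T,seeds):
    r=[ik(p,T,x) for x in seeds];r=[a for a in r if a[1]<.01];return r[0][0] if r else None
def wrist(q):
    x,F=fk(q,P);return x-F.apply([0,0,P[6]])
for psi in range(-100,121,20):
  for dl in(15,25,35,45):
    for flip in(0,1):
      p,T=grasp(psi,dl,flip)
      if body(p,T)[:,2].min()<.03: continue
      q=best(p,T,seeds)
      if q is None:continue
      for al in(60,75,90):
        for b in range(0,360,15):
         for lz in(.13,.165):
          a=np.radians(al);lip=np.r_[tr-.045*np.array([np.cos(a),np.sin(a)]),lz]
          pp,TT,C=pour(psi,dl,flip,al,b,115,lip)
          w=pp-TT.apply([0,0,P[6]])
          dm=np.hypot(*(w[:2]-[.613,.235]))
          if dm<.17 or w[0]>.613 and w[2]>.25: continue
          B=body(pp,TT);m=(B[:,0]>.42)&(B[:,0]<.75)&(B[:,1]>-.17)
          cl=min((B[m,2]-.1).min() if m.any() else 1,(B[:,2]-.03).min())
          k=(B[:,0]>.53)&(B[:,2]>.13)
          mi=(.185-B[k,1]).min() if k.any() else 1
          if cl<.01 or mi<.02:continue
          q2=best(pp,TT,[q]+seeds)
          if q2 is not None:
              p3,T3,_=pour(psi,dl,flip,al,b,135,lip);q3=best(p3,T3,[q2])
              if q3 is None: continue
              out.append((np.abs(q2-q).max(),psi,dl,flip,al,b,lz,cl,mi,dm,w,q.round(),q2.round(),q3.round(),TT.as_matrix()[:,2]))
out.sort(key=lambda o:o[0])
print(len(out))
seen={}
for o in out:
    k=(o[4],o[6])
    seen[k]=seen.get(k,0)+1
    if seen[k]<=5:print(*[np.round(v,2) for v in o])
E
python3 s2.py
```

```text
100
64.47 80 35 1 60 345 0.16 0.02 0.07 0.29 [0.84 0.05 0.23] [-58.  38.  90.  33.  98. -58.] [ -4.  54.  60. -31. 148.   7.] [ -3.  60.  57. -40. 158.  14.] [-0.98 -0.21 -0.07]
65.4 100 25 1 75 330 0.16 0.02 0.07 0.29 [0.85 0.07 0.24] [-54.  48.  77.  26. 115. -67.] [ -3.  55.  58. -36. 146.  -2.] [ -2.  59.  56. -44. 153.   9.] [-0.96 -0.28 -0.1 ]
65.6 80 15 1 75 0 0.16 0.02 0.11 0.33 [0.86 0.01 0.22] [-61.  48.  84.  42. 113. -59.] [ -7.  57.  56. -22. 153.   6.] [ -6.  60.  54. -24. 158.  24.] [-1.   -0.05 -0.04]
68.56 120 15 1 90 315 0.16 0.02 0.06 0.29 [0.86 0.08 0.24] [-49.  58.  66.  15. 130. -78.] [ -2.  56.  55. -40. 145.  -9.] [ -1.  59.  54. -46. 149.   5.] [-0.93 -0.34 -0.12]
68.78 60 25 1 60 15 0.16 0.02 0.11 0.33 [ 0.84 -0.    0.22] [-65.  36.  98.  48.  94. -54.] [ -8.  55.  59. -15. 153.  15.] [ -7.  59.  57. -16. 161.  32.] [-1.    0.02 -0.03]
71.36 100 35 1 60 330 0.16 0.01 0.08 0.3 [0.84 0.04 0.21] [-53.  43.  81.  22. 106. -67.] [ -5.  56.  59. -31. 151.   4.] [ -4.  60.  57. -39. 161.  13.] [-0.99 -0.17 -0.01]
74.33 120 25 1 75 315 0.16 0.02 0.07 0.3 [0.85 0.06 
[... 1329 characters left out ...]

96.74 120 35 1 60 285 0.13 0.01 0.04 0.24 [0.81 0.1  0.25] [-48.  46.  75.  11. 112. -79.] [ -1.  50.  64. -32. 133.  18.] [  1.  58.  60. -44. 144.  22.] [-0.88 -0.37 -0.28]
114.66 0 35 1 60 45 0.13 0.01 0.04 0.24 [0.81 0.1  0.25] [-64.  10. 130.  83.  48. -39.] [ -1.  50.  64. -32. 133.  18.] [  1.  58.  60. -44. 144.  22.] [-0.88 -0.37 -0.28]
118.08 -60 25 0 90 345 0.16 0.02 0.07 0.26 [0.38 0.12 0.22] [-32.  14. 133. 224.  38.  65.] [  1.   8. 130. 218.  53. -53.] [  3.  16. 129. 213.  67. -65.] [ 0.88 -0.48 -0.03]
118.39 -60 15 0 90 345 0.16 0.02 0.08 0.29 [0.37 0.08 0.24] [-31.  21. 132. 217.  53.  74.] [ -5.   2. 134. 203.  41. -44.] [ -2.   7. 133. 205.  53. -62.] [ 0.93 -0.34 -0.12]
```

```bash
sed -e 's/range(-100,121,20)/range(-100,41,10)/' -e 's/in(15,25,35,45)/in(10,15,20,30)/' -e 's/in(60,75,90)/in(75,90,100)/' -e 's/in(.13,.165)/in(.15,.175)/' -e "s/dm<.17 or.*: continue/dm<.17 or w[0]>.5: continue/" -e 's/^seeds=.*/seeds=[np.array([-32,14,133,200,45,65]),np.array([-32,14,130,150,45,0]),np.array([-40,0,120,90,70,-60]),np.array([-32,14,133,200,45,-65])]/' s2.py > s3.py
python3 - <<'E'
t=open('s3.py').read()
t=t.replace("out.sort(key=lambda o:o[0])","mg=lambda q:np.minimum(q-LO,HI-q).min()\nout.sort(key=lambda o:-min(mg(o[11]),mg(o[12]),mg(o[13]))+.05*o[0]-100*min(o[7],.04))")
open('s3.py','w').write(t)
E
time python3 s3.py
```

```text
407
138.91 -60 20 0 100 0 0.18 0.05 0.08 0.27 [0.39 0.09 0.29] [-31.  18. 133. 220.  45.  70.] [ -4.  -3. 131. 222.  27. -69.] [  1.   4. 130. 218.  46. -78.] [ 0.89 -0.36 -0.28]
120.81 -60 20 0 90 345 0.18 0.03 0.08 0.27 [0.38 0.1  0.24] [-31.  18. 133. 220.  45.  70.] [ -2.   3. 132. 212.  46. -51.] [  1.  10. 131. 210.  59. -65.] [ 0.91 -0.41 -0.08]
105.12 -60 20 0 100 345 0.18 0.03 0.1 0.3 [0.37 0.06 0.24] [-31.  18. 133. 220.  45.  70.] [ -8.   2. 134. 189.  42. -35.] [ -6.   8. 134. 190.  56. -53.] [ 0.97 -0.25 -0.08]
119.37 -60 15 0 90 345 0.18 0.03 0.08 0.29 [0.37 0.08 0.25] [-31.  21. 132. 217.  53.  74.] [ -5.  -0. 134. 204.  40. -45.] [ -2.   6. 133. 205.  52. -63.] [ 0.93 -0.34 -0.12]
100.3 -60 15 0 100 345 0.18 0.03 0.11 0.31 [0.37 0.04 0.25] [-31.  21. 132. 217.  53.  74.] [-12.  -1. 135. 177.  37. -26.] [ -8.   4. 135. 183.  49. -49.] [ 0.98 -0.17 -0.12]
172.09 20 30 1 100 270 0.18 0.03 0.07 0.26 [0.39 0.11 0.23] [-69.  19. 121.  71.  66. -46.] [ -1.   6. 131. 214.  48. 126.] [  1.  14. 129. 208.  65. 116.] [ 0.9  -0.43 -0.06]
178.83 10 20 0 100 285 0.18 0.04 0.08 0.28
[... 3500 characters left out ...]
26 [0.38 0.13 0.23] [-55.  23. 138. 152.  62.  99.] [  2.   5. 131. 227.  46. -59.] [  6.  10. 129. 228.  56. -76.] [ 0.85 -0.5  -0.16]
172.25 0 10 0 75 285 0.15 0.01 0.07 0.26 [0.38 0.13 0.23] [-71.  26. 130. 104.  73. 114.] [  2.   5. 131. 227.  46. -59.] [  6.  10. 129. 228.  56. -76.] [ 0.85 -0.5  -0.16]
179.76 30 10 1 75 255 0.15 0.01 0.07 0.26 [0.38 0.13 0.23] [-72.  35. 113.  75.  88. -58.] [  2.   5. 131. 227.  46. 121.] [  6.  10. 129. 228.  56. 104.] [ 0.85 -0.5  -0.16]
180.24 30 10 0 75 255 0.15 0.01 0.07 0.26 [0.38 0.13 0.23] [-72.  35. 113.  75.  88. 122.] [  2.   5. 131. 227.  46. -59.] [  6.  10. 129. 228.  56. -76.] [ 0.85 -0.5  -0.16]
real	1m1.599s
user	1m1.911s
sys	0m0.083s
```

```bash
cat > plan.py <<'E'
from ik import *
def rows(pos,Rt,targets):
    """round rows from pose (pos,Rt) through the target poses, one row per target"""
    out=[]
    for p,T in targets:
        t=np.round(Rt.inv().apply(p-pos)/.04,2);r=np.round((Rt.inv()*T).as_rotvec()/.12,2)
        pos=pos+Rt.apply(t*.04);Rt=Rt*R.from_rotvec(r*.12);out.append((t.tolist(),r.tolist()))
    m=max(max(map(abs,t+r)) for t,r in out);n=max(np.linalg.norm(t) for t,r in out);k=max(np.linalg.norm(r) for t,r in out)
    print("max comp",m,"mm/row",n*40,"deg/row",k*6.875,"n",len(out));return out
def show(rs):
    print("["+", ".join('{"travel": %s, "rot": %s}'%(t,r) for t,r in rs)+"]")
def now():
    s=sense();return np.array(s["ee_pos"]),R.from_euler("xyz",s["eef_rot"],degrees=True),np.array(s["q"])
def qpath(qs,ns):
    out=[]
    for a,b,n in zip(qs[:-1],qs[1:],ns):
        u=np.arange(1,n+1)/n;u=u*u*(3-2*u) if n>4 else u
        out+=[fk(a+(b-a)*x,P) for x in u]
    return out
def check(path):
    for i,(p,T) in enumerate(path):
        if i%4==3 or i==len(path)-1:
            B=body(p,T);w=p-T.apply([0,0,P[6]]);print(i,p.round(3),"body zmin",B[:,2].min().round(3),"ymax",B[:,1].max().round(2),"xmax",B[:,0].max().round(2),"wrist",w.round(2))
E
python3 - <<'E'
from plan import *
p0,T0,q0=now()
qg,e=ik(*grasp(-60,15,0),np.array([-31,21,132,217,53,74]));print(qg.round(1),e)
qp,e=ik(*grasp(-60,15,0,.115),qg);print(qp.round(1),e)
qm=(q0+qp)/2;qm[1]-=5;qm[4]+=10
path=qpath([q0,qm,qp],[24,24]);check(path);r=rows(p0,T0,path);show(r[:0])
E
```

```text
[-30.7  21.4 132.1 216.5  52.6  74.1] 5.859219109198347e-12
[-18.9   9.4 142.4 230.8  55.   67.7] 6.594097605902318e-08
3 [ 0.512 -0.069  0.321] body zmin 0.348 ymax 0.02 xmax 0.51 wrist [ 0.34 -0.1   0.54]
7 [0.544 0.005 0.328] body zmin 0.316 ymax 0.04 xmax 0.54 wrist [ 0.35 -0.1   0.51]
11 [0.575 0.07  0.366] body zmin 0.308 ymax 0.06 xmax 0.56 wrist [ 0.36 -0.09  0.46]
15 [0.596 0.087 0.417] body zmin 0.342 ymax 0.11 xmax 0.57 wrist [ 0.37 -0.08  0.41]
19 [0.605 0.067 0.451] body zmin 0.359 ymax 0.1 xmax 0.58 wrist [ 0.37 -0.07  0.38]
23 [0.607 0.052 0.461] body zmin 0.337 ymax 0.1 xmax 0.58 wrist [ 0.37 -0.06  0.37]
27 [0.613 0.028 0.455] body zmin 0.308 ymax 0.09 xmax 0.58 wrist [ 0.37 -0.06  0.35]
31 [ 0.619 -0.039  0.422] body zmin 0.251 ymax 0.03 xmax 0.57 wrist [ 0.37 -0.05  0.3 ]
35 [ 0.6   -0.125  0.337] body zmin 0.183 ymax -0.0 xmax 0.56 wrist [ 0.35 -0.03  0.25]
39 [ 0.541 -0.19   0.219] body zmin 0.127 ymax 0.01 xmax 0.53 wrist [ 0.33 -0.01  0.2 ]
43 [ 0.469 -0.215  0.12 ] body zmin 0.087 ymax 0.0 xmax 0.49 wrist [0.31 0.01 0.17]
47 [ 0.435 -0.218  0.082] body zmin 0.071 ymax 0.0 xmax 0.47 wrist [0.3  0.02 0.15]
max comp 1.4 mm/row 37.33952329636789 deg/row 11.054221832064888 n 48
[]
```

```bash
sed -i 's/;u=u\*u\*(3-2\*u) if n>4 else u//' plan.py; cat > m1.py <<'E'
from plan import *
import sys
p0,T0,q0=now()
g,T=grasp(-60,15,0)
qg,e=ik(g,T,np.array([-31,21,132,217,53,74]));print(qg.round(1),e)
qp,e=ik(g+[0,0,.13],T,qg);print(qp.round(1),e)
qm=(q0+qp)/2;qm[0]-=18;qm[4]+=10
path=qpath([q0,qm,qp],[24,24]);check(path);r=rows(p0,T0,path);show(r[:20])
E
python3 m1.py
```

```text
[-30.7  21.4 132.1 216.5  52.6  74.1] 5.859219109198347e-12
[-30.7  -3.1 136.3 230.7  37.7  54.2] 2.0791600528776085e-12
3 [ 0.532 -0.074  0.331] body zmin 0.335 ymax -0.0 xmax 0.52 wrist [ 0.34 -0.12  0.53]
7 [ 0.563 -0.064  0.353] body zmin 0.328 ymax -0.03 xmax 0.54 wrist [ 0.34 -0.14  0.5 ]
11 [ 0.589 -0.075  0.387] body zmin 0.328 ymax -0.05 xmax 0.55 wrist [ 0.34 -0.16  0.48]
15 [ 0.604 -0.109  0.424] body zmin 0.345 ymax -0.05 xmax 0.54 wrist [ 0.34 -0.18  0.45]
19 [ 0.605 -0.165  0.458] body zmin 0.371 ymax -0.08 xmax 0.52 wrist [ 0.33 -0.2   0.43]
23 [ 0.588 -0.237  0.482] body zmin 0.377 ymax -0.13 xmax 0.51 wrist [ 0.32 -0.22  0.4 ]
27 [ 0.584 -0.268  0.479] body zmin 0.326 ymax -0.13 xmax 0.51 wrist [ 0.33 -0.2   0.37]
31 [ 0.573 -0.3    0.452] body zmin 0.289 ymax -0.14 xmax 0.53 wrist [ 0.34 -0.18  0.35]
35 [ 0.557 -0.325  0.404] body zmin 0.257 ymax -0.17 xmax 0.54 wrist [ 0.35 -0.15  0.32]
39 [ 0.538 -0.338  0.339] body zmin 0.22 ymax -0.14 xmax 0.54 wrist [ 0.35 -0.13  0.3 ]
43 [ 0.515 -0.335  0.263] body zmin 0.197 ymax -0.12 xmax 0.54 wrist [ 0.36 -0.11  0.28]
47 [
[... 675 characters left out ...]
, "rot": [-0.49, 0.01, 0.96]}, {"travel": [-0.11, 0.24, 0.02], "rot": [-0.5, 0.03, 0.96]}, {"travel": [-0.11, 0.26, 0.01], "rot": [-0.49, 0.05, 0.97]}, {"travel": [-0.11, 0.27, -0.0], "rot": [-0.49, 0.07, 0.96]}, {"travel": [-0.1, 0.29, -0.02], "rot": [-0.5, 0.1, 0.96]}, {"travel": [-0.1, 0.31, -0.03], "rot": [-0.5, 0.11, 0.95]}, {"travel": [-0.09, 0.33, -0.04], "rot": [-0.49, 0.13, 0.95]}, {"travel": [-0.08, 0.35, -0.05], "rot": [-0.5, 0.16, 0.95]}, {"travel": [-0.06, 0.37, -0.06], "rot": [-0.49, 0.19, 0.95]}, {"travel": [-0.04, 0.39, -0.07], "rot": [-0.49, 0.2, 0.94]}, {"travel": [-0.01, 0.41, -0.08], "rot": [-0.48, 0.24, 0.93]}, {"travel": [0.01, 0.43, -0.09], "rot": [-0.48, 0.26, 0.93]}]
```

```bash
sed -i 's/grasp(-60,15,0)/grasp(-45,15,0)/' m1.py; python3 m1.py
```

```text
[-41.8  18.6 137.1 184.   50.8  88.3] 3.430383667837042e-14
[-41.8  -9.5 141.9 186.7  27.5  84.9] 3.624739734917095e-13
3 [ 0.522 -0.093  0.322] body zmin 0.331 ymax -0.02 xmax 0.52 wrist [ 0.34 -0.13  0.53]
7 [ 0.545 -0.097  0.328] body zmin 0.315 ymax -0.05 xmax 0.53 wrist [ 0.33 -0.15  0.5 ]
11 [ 0.564 -0.115  0.342] body zmin 0.304 ymax -0.08 xmax 0.53 wrist [ 0.32 -0.17  0.48]
15 [ 0.576 -0.147  0.359] body zmin 0.307 ymax -0.08 xmax 0.52 wrist [ 0.31 -0.2   0.45]
19 [ 0.577 -0.194  0.377] body zmin 0.332 ymax -0.11 xmax 0.5 wrist [ 0.3  -0.21  0.42]
23 [ 0.566 -0.251  0.39 ] body zmin 0.34 ymax -0.14 xmax 0.48 wrist [ 0.29 -0.23  0.4 ]
27 [ 0.569 -0.27   0.388] body zmin 0.291 ymax -0.14 xmax 0.49 wrist [ 0.29 -0.22  0.37]
31 [ 0.564 -0.29   0.371] body zmin 0.257 ymax -0.16 xmax 0.49 wrist [ 0.3  -0.2   0.35]
35 [ 0.553 -0.308  0.34 ] body zmin 0.235 ymax -0.18 xmax 0.49 wrist [ 0.3  -0.18  0.32]
39 [ 0.537 -0.319  0.296] body zmin 0.203 ymax -0.14 xmax 0.5 wrist [ 0.31 -0.16  0.3 ]
43 [ 0.517 -0.321  0.242] body zmin 0.18 ymax -0.12 xmax 0.51 wrist [ 0.31 -0.14  0.28]
47 [ 0.
[... 674 characters left out ...]
t": [-0.36, -0.0, 1.02]}, {"travel": [-0.13, 0.12, 0.03], "rot": [-0.36, 0.02, 1.02]}, {"travel": [-0.14, 0.13, 0.02], "rot": [-0.37, 0.03, 1.03]}, {"travel": [-0.13, 0.15, 0.0], "rot": [-0.37, 0.05, 1.02]}, {"travel": [-0.14, 0.18, -0.0], "rot": [-0.36, 0.07, 1.03]}, {"travel": [-0.13, 0.19, -0.02], "rot": [-0.37, 0.08, 1.02]}, {"travel": [-0.13, 0.22, -0.02], "rot": [-0.37, 0.11, 1.03]}, {"travel": [-0.12, 0.23, -0.04], "rot": [-0.36, 0.13, 1.02]}, {"travel": [-0.11, 0.27, -0.04], "rot": [-0.36, 0.15, 1.02]}, {"travel": [-0.08, 0.28, -0.06], "rot": [-0.36, 0.17, 1.02]}, {"travel": [-0.07, 0.3, -0.06], "rot": [-0.36, 0.2, 1.02]}, {"travel": [-0.04, 0.33, -0.07], "rot": [-0.34, 0.21, 1.01]}]
```

```bash
sed -i 's/grasp(-45,15,0)/grasp(-50,15,0)/;s/\[24,24\]/[25,25]/;s/r\[:20\]/r/;s/check(path);//' m1.py; python3 m1.py
```

```text
[-37.8  19.4 135.8 195.3  50.8  83.4] 9.097990071058962e-10
[-37.8  -7.7 140.3 204.4  29.6  71.6] 2.290886733605068e-11
max comp 0.98 mm/row 17.98221343439122 deg/row 7.205642862541829 n 50
[{"travel": [-0.09, 0.15, 0.13], "rot": [-0.38, -0.13, 0.93]}, {"travel": [-0.08, 0.14, 0.11], "rot": [-0.38, -0.11, 0.93]}, {"travel": [-0.08, 0.14, 0.11], "rot": [-0.39, -0.1, 0.94]}, {"travel": [-0.09, 0.13, 0.1], "rot": [-0.38, -0.08, 0.94]}, {"travel": [-0.09, 0.13, 0.08], "rot": [-0.39, -0.07, 0.95]}, {"travel": [-0.1, 0.13, 0.07], "rot": [-0.39, -0.05, 0.95]}, {"travel": [-0.1, 0.13, 0.07], "rot": [-0.39, -0.04, 0.95]}, {"travel": [-0.11, 0.14, 0.05], "rot": [-0.39, -0.02, 0.96]}, {"travel": [-0.11, 0.14, 0.03], "rot": [-0.39, -0.0, 0.96]}, {"travel": [-0.12, 0.16, 0.03], "rot": [-0.4, 0.01, 0.96]}, {"travel": [-0.12, 0.17, 0.02], "rot": [-0.4, 0.02, 0.96]}, {"travel": [-0.13, 0.18, 0.0], "rot": [-0.4, 0.04, 0.96]}, {"travel": [-0.12, 0.2, -0.0], "rot": [-0.4, 0.06, 0.96]}, {"travel": [-0.12, 0.21, -0.02], "rot": [-0.4, 0.08, 0.96]}, {"travel": [-0.12, 0.24, -0.02], "rot": [-0.4, 0.09, 0.96
[... 1415 characters left out ...]
0.26, -0.07], "rot": [-0.1, 0.32, 0.97]}, {"travel": [0.21, 0.25, -0.09], "rot": [-0.09, 0.33, 0.98]}, {"travel": [0.23, 0.25, -0.08], "rot": [-0.08, 0.34, 0.98]}, {"travel": [0.26, 0.24, -0.09], "rot": [-0.07, 0.34, 0.97]}, {"travel": [0.29, 0.22, -0.09], "rot": [-0.04, 0.35, 0.97]}, {"travel": [0.32, 0.2, -0.09], "rot": [-0.03, 0.35, 0.97]}, {"travel": [0.35, 0.19, -0.1], "rot": [-0.01, 0.36, 0.97]}, {"travel": [0.37, 0.15, -0.09], "rot": [0.02, 0.36, 0.96]}, {"travel": [0.4, 0.13, -0.1], "rot": [0.03, 0.36, 0.96]}, {"travel": [0.41, 0.1, -0.09], "rot": [0.06, 0.36, 0.96]}, {"travel": [0.43, 0.06, -0.1], "rot": [0.07, 0.36, 0.96]}, {"travel": [0.44, 0.02, -0.09], "rot": [0.1, 0.35, 0.96]}]
```

Emit:
arm_command --increments '[{"travel": [-0.09, 0.15, 0.13], "rot": [-0.38, -0.13, 0.93]}, {"travel": [-0.08, 0.14, 0.11], "rot": [-0.38, -0.11, 0.93]}, {"travel": [-0.08, 0.14, 0.11], "rot": [-0.39, -0.1, 0.94]}, {"travel": [-0.09, 0.13, 0.1], "rot": [-0.38, -0.08, 0.94]}, {"travel": [-0.09, 0.13, 0.08], "rot": [-0.39, -0.07, 0.95]}, {"travel": [-0.1, 0.13, 0.07], "rot": [-0.39, -0.05, 0.95]}, {"travel": [-0.1, 0.13, 0.07], "rot": [-0.39, -0.04, 0.95]}, {"travel": [-0.11, 0.14, 0.05], "rot": [-0.39, -0.02, 0.96]}, {"travel": [-0.11, 0.14, 0.03], "rot": [-0.39, 0, 0.96]}, {"travel": [-0.12, 0.16, 0.03], "rot": [-0.4, 0.01, 0.96]}, {"travel": [-0.12, 0.17, 0.02], "rot": [-0.4, 0.02, 0.96]}, {"travel": [-0.13, 0.18, 0.0], "rot": [-0.4, 0.04, 0.96]}, {"travel": [-0.12, 0.2, 0], "rot": [-0.4, 0.06, 0.96]}, {"travel": [-0.12, 0.21, -0.02], "rot": [-0.4, 0.08, 0.96]}, {"travel": [-0.12, 0.24, -0.02], "rot": [-0.4, 0.09, 0.96]}, {"travel": [-0.11, 0.25, -0.04], "rot": [-0.4, 0.12, 0.96]}, {"travel": [-0.09, 0.28, -0.04], "rot": [-0.4, 0.13, 0.96]}, {"travel": [-0.09, 0.29, -0.06], "rot": [-0.39, 0.16, 0.95]}, {"travel": [-0.06, 0.32, -0.06], "rot": [-0.4, 0.18, 0.95]}, {"travel": [-0.04, 0.34, -0.07], "rot": [-0.39, 0.2, 0.95]}]'

```text
clock: 5.92
ee_pos: [0.5902, -0.1726, 0.4019]
eef_rot: [103.4, -66.1, 84.2]
ft_force: [-0.6, -0.1, 0.5]
width: 0.0938
grip_force: 0.0
```

```bash
python3 log.py
```

```text
5.925 [-50.626 -23.573 130.622  94.683  57.018 -40.153] [ 0.59  -0.173  0.402] [103.437 -66.105  84.168] [-0.611 -0.102  0.46 ] 0.09378000644646631 0.0
```

Tracking well; continuing.

Emit:
arm_command --increments '[{"travel": [-0.02, 0.35, -0.07], "rot": [-0.38, 0.22, 0.94]}, {"travel": [0.01, 0.37, -0.08], "rot": [-0.37, 0.25, 0.94]}, {"travel": [0.04, 0.38, -0.09], "rot": [-0.36, 0.28, 0.94]}, {"travel": [0.07, 0.4, -0.1], "rot": [-0.36, 0.29, 0.93]}, {"travel": [0.11, 0.39, -0.09], "rot": [-0.33, 0.33, 0.93]}, {"travel": [0.03, 0.13, 0.03], "rot": [-0.23, 0.26, 0.95]}, {"travel": [0.03, 0.13, 0.01], "rot": [-0.22, 0.26, 0.95]}, {"travel": [0.03, 0.15, 0.01], "rot": [-0.2, 0.27, 0.96]}, {"travel": [0.02, 0.15, 0.0], "rot": [-0.2, 0.26, 0.97]}, {"travel": [0.03, 0.17, -0.01], "rot": [-0.19, 0.28, 0.97]}, {"travel": [0.03, 0.19, -0.02], "rot": [-0.18, 0.27, 0.97]}, {"travel": [0.04, 0.19, -0.03], "rot": [-0.17, 0.28, 0.97]}, {"travel": [0.05, 0.21, -0.03], "rot": [-0.17, 0.28, 0.98]}, {"travel": [0.07, 0.22, -0.05], "rot": [-0.15, 0.29, 0.98]}, {"travel": [0.08, 0.24, -0.05], "rot": [-0.15, 0.3, 0.98]}, {"travel": [0.1, 0.24, -0.06], "rot": [-0.14, 0.3, 0.98]}, {"travel": [0.13, 0.25, -0.07], "rot": [-0.13, 0.31, 0.98]}, {"travel": [0.15, 0.26, -0.07], "rot": [-0.12, 0.31, 0.98]}, {"travel": [0.17, 0.26, -0.07], "rot": [-0.1, 0.32, 0.97]}, {"travel": [0.21, 0.25, -0.09], "rot": [-0.09, 0.33, 0.98]}]'

```text
clock: 8.43
ee_pos: [0.5438, -0.3229, 0.3324]
eef_rot: [-84.5, 24.2, -124.5]
ft_force: [0.5, -0.7, -0.5]
width: 0.0939
grip_force: 0.0
```

```bash
python3 log.py; cat > m2.py <<'E'
from plan import *
p0,T0,q0=now()
g,T=grasp(-50,15,0)
qp,e=ik(g+[0,0,.10],T,np.array([-38,-7,140,204,30,72]));print(qp.round(1),e)
path=qpath([q0,qp],[11]);check(path);r=rows(p0,T0,path);show(r)
E
python3 m2.py
```

```text
8.425 [-44.4   -13.095 137.319 168.075  39.935  34.194] [ 0.544 -0.323  0.332] [ -84.46    24.218 -124.47 ] [ 0.53  -0.709 -0.494] 0.09390362916614786 0.0
[-37.8  -1.8 140.  201.   34.7  75.7] 3.2130600482862657e-15
3 [ 0.53  -0.326  0.27 ] body zmin 0.186 ymax -0.12 xmax 0.52 wrist [ 0.32 -0.14  0.28]
7 [ 0.511 -0.321  0.203] body zmin 0.157 ymax -0.11 xmax 0.52 wrist [ 0.32 -0.12  0.25]
10 [ 0.493 -0.312  0.152] body zmin 0.141 ymax -0.1 xmax 0.51 wrist [ 0.32 -0.1   0.22]
max comp 0.91 mm/row 18.714700104463336 deg/row 6.58924905622788 n 11
[{"travel": [0.22, 0.31, -0.07], "rot": [-0.09, 0.27, 0.91]}, {"travel": [0.25, 0.29, -0.07], "rot": [-0.08, 0.29, 0.91]}, {"travel": [0.29, 0.27, -0.07], "rot": [-0.06, 0.3, 0.9]}, {"travel": [0.33, 0.25, -0.07], "rot": [-0.04, 0.31, 0.89]}, {"travel": [0.35, 0.22, -0.08], "rot": [-0.02, 0.31, 0.88]}, {"travel": [0.38, 0.19, -0.08], "rot": [0.01, 0.32, 0.88]}, {"travel": [0.4, 0.15, -0.07], "rot": [0.03, 0.33, 0.88]}, {"travel": [0.43, 0.11, -0.08], "rot": [0.05, 0.32, 0.87]}, {"travel": [0.44, 0.07, -0.08], "rot": [0.09, 0.32, 0.86]}, {"travel": [0.46, 0.03, -0.08], "rot": [0.11, 0.33, 0.85]}, {"travel": [0.46, -0.02, -0.08], "rot": [0.13, 0.31, 0.85]}]
```

Emit:
arm_command --increments '[{"travel": [0.22, 0.31, -0.07], "rot": [-0.09, 0.27, 0.91]}, {"travel": [0.25, 0.29, -0.07], "rot": [-0.08, 0.29, 0.91]}, {"travel": [0.29, 0.27, -0.07], "rot": [-0.06, 0.3, 0.9]}, {"travel": [0.33, 0.25, -0.07], "rot": [-0.04, 0.31, 0.89]}, {"travel": [0.35, 0.22, -0.08], "rot": [-0.02, 0.31, 0.88]}, {"travel": [0.38, 0.19, -0.08], "rot": [0.01, 0.32, 0.88]}, {"travel": [0.4, 0.15, -0.07], "rot": [0.03, 0.33, 0.88]}, {"travel": [0.43, 0.11, -0.08], "rot": [0.05, 0.32, 0.87]}, {"travel": [0.44, 0.07, -0.08], "rot": [0.09, 0.32, 0.86]}, {"travel": [0.46, 0.03, -0.08], "rot": [0.11, 0.33, 0.85]}, {"travel": [0.46, -0.02, -0.08], "rot": [0.13, 0.31, 0.85]}, {"travel": [0, 0, 0], "rot": [0, 0, 0]}]' --fingers 1 --squeeze 30

```text
clock: 9.93
ee_pos: [0.4922, -0.3121, 0.1517]
eef_rot: [-178.9, 75.0, 131.1]
ft_force: [-0.1, -0.8, -0.7]
width: 0.094
grip_force: 0.0
```

```bash
python3 log.py; python3 - <<'E'
from plan import *
p0,T0,q0=now()
g,T=grasp(-50,15,0)
n=8;path=[(p0+(g-p0)*(i+1)/n,T) for i in range(n)]
show(rows(p0,T0,path))
a,b=snapshot("side"),snapshot("top")
o=np.zeros((600,800,3),np.uint8)
o[:,:400]=cv2.resize(a[250:420,260:373],(400,600))[:,:400];o[:520,401:800]=cv2.resize(b[150:280,340:440],(399,520))
cv2.imwrite("pics/d.png",cv2.convertScaleAbs(o[:,:,::-1],alpha=1.4))
E
```

```text
9.925 [-37.885  -1.755 140.112 200.749  34.832  75.609] [ 0.492 -0.312  0.152] [-178.929   75.017  131.132] [-0.142 -0.782 -0.684] 0.09399981545554811 0.0
max comp 0.3 mm/row 12.52836781069266 deg/row 0.275 n 8
[{"travel": [0.3, 0.0, 0.08], "rot": [0.0, 0.0, 0.04]}, {"travel": [0.3, 0.0, 0.08], "rot": [0.0, 0.0, 0.0]}, {"travel": [0.3, 0.01, 0.08], "rot": [0.0, 0.0, 0.0]}, {"travel": [0.3, -0.0, 0.09], "rot": [0.0, 0.0, 0.0]}, {"travel": [0.3, -0.0, 0.08], "rot": [0.0, 0.0, 0.0]}, {"travel": [0.3, 0.0, 0.08], "rot": [0.0, 0.0, 0.0]}, {"travel": [0.3, 0.0, 0.08], "rot": [0.0, 0.0, 0.0]}, {"travel": [0.3, 0.0, 0.08], "rot": [0.0, 0.0, 0.0]}]
```

View pics/d.png

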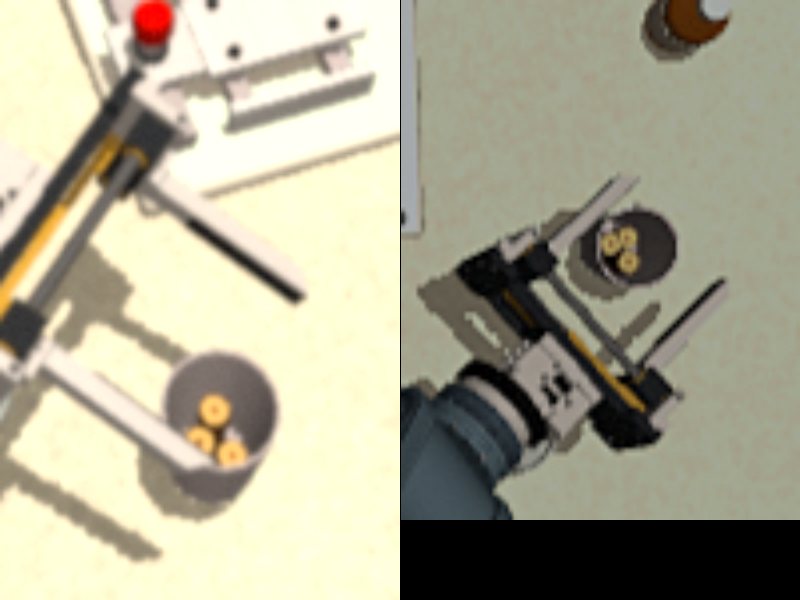

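The crop shows the open fingers above and straddling the cup. In the crop the fingertips are at (632,180) and (722,284) and the rim centre is near (630,246). I'll check the lateral offset against the projection.

```bash
python3 - <<'E'
from plan import *
np.set_printoptions(precision=1,suppress=True)
p,T,q=now()
for sy in(-.053,0,.053):
    x=p+T.apply([0,sy,0])
    t=proj("top",x);s=proj("side",x);print(sy,(t-[340,150])*[3.99,4]+[401,0],(s-[260,250])*[400/113,600/170])
for z in (.09,):
    for c in(CUP,):
        print("rim",(proj("top",[*c[:2],z])-[340,150])*[3.99,4]+[401,0],(proj("side",[*c[:2],z])-[260,250])*[400/113,600/170])
print(T.as_matrix()[:,1])
E
```

```text
-0.053 [727.2 279.7] [203.2 470.4]
0 [679.  225.2] [255.8 376.9]
0.053 [630.8 170.9] [304.6 290.3]
rim [635.6 242.7] [215.  400.1]
[ 0.8  0.6 -0. ]
```

Emit:
arm_command --increments '[{"travel": [0.3, 0.07, 0.08], "rot": [0, 0, 0.04]}, {"travel": [0.3, 0, 0.08], "rot": [0, 0, 0]}, {"travel": [0.3, 0, 0.08], "rot": [0, 0, 0]}, {"travel": [0.3, 0, 0.08], "rot": [0, 0, 0]}, {"travel": [0.3, 0, 0.08], "rot": [0, 0, 0]}, {"travel": [0.3, 0, 0.08], "rot": [0, 0, 0]}, {"travel": [0.3, 0, 0.08], "rot": [0, 0, 0]}, {"travel": [0.3, 0, 0.08], "rot": [0, 0, 0]}, {"travel": [0, 0, 0], "rot": [0, 0, 0]}]'

```text
clock: 11.15
ee_pos: [0.4947, -0.311, 0.0526]
eef_rot: [180.0, 75.1, 130.0]
ft_force: [0.5, -1.6, 0.8]
width: 0.094
grip_force: 0.0
```

Emit:
arm_command --increments '[{"travel": [0, 0, 0], "rot": [0, 0, 0]}, {"travel": [0, 0, 0], "rot": [0, 0, 0]}, {"travel": [0, 0, 0], "rot": [0, 0, 0]}, {"travel": [0, 0, 0], "rot": [0, 0, 0]}, {"travel": [0, 0, 0], "rot": [0, 0, 0]}, {"travel": [0, 0, 0], "rot": [0, 0, 0]}]' --fingers -1 --squeeze 30

```text
clock: 11.9
ee_pos: [0.4947, -0.3109, 0.0534]
eef_rot: [179.7, 75.2, 129.7]
ft_force: [-1.0, 0.8, 2.0]
width: 0.0583
grip_force: 29.8
```

```bash
python3 log.py; python3 - <<'E'
from plan import *
p,T,q=now();print("grasp pt",p-T.apply([0,0,.019]),CUP)
lip=np.array([.613,.006,.165])
# cup centre relative to grasp assumed on the axis; path: lift, then to tip 60, then 85, then 115,135
C0=T
import ik
def pr(tip,lip=lip): return pour(-50,15,0,90,335,tip,lip)[:2]
ql,e=ik.ik(p+[-.0,0.02,.12],T,q);print(ql.round(1),e)
qs=[q,ql];seed=ql
pre=pr(60,lip+[0,-.03,.03])
for t,l in((60,lip+[0,-.03,.03]),(85,lip),(100,lip),(115,lip),(130,lip),(145,lip)):
    x,e=ik.ik(*pr(t,l),seed);print(t,x.round(1),round(e,4));qs.append(x);seed=x
np.save("qs.npy",qs)
path=qpath(qs[:4],[8,20,6]);check(path);show(rows(p,T,path))
E
```

```text
11.9 [-37.404  19.431 135.82  195.733  51.125  83.328] [ 0.495 -0.311  0.053] [179.728  75.151 129.701] [-0.963  0.764  2.049] 0.05829674886227306 29.79778418794922
grasp pt [ 0.48286441 -0.29684874  0.05822557] [ 0.481 -0.298  0.   ]
[-34.5  -6.6 141.  209.   32.4  69.1] 1.6428205866182177e-10
60 [-24.3  -8.7 135.2 130.7  22.7  67.4] 0.0
85 [-12.7  -3.9 135.4 183.2  25.8  -1.5] 0.0
100 [ -8.8  -1.7 135.  196.5  32.6 -26. ] 0.0
115 [ -5.3   1.6 134.2 202.5  41.1 -43.8] 0.0
130 [ -2.7   5.8 133.3 204.2  50.2 -57.8] 0.0
145 [ -1.   10.6 132.3 203.1  59.2 -70. ] 0.0
3 [ 0.495 -0.308  0.116] body zmin 0.104 ymax -0.09 xmax 0.51 wrist [ 0.33 -0.1   0.19]
7 [ 0.495 -0.291  0.173] body zmin 0.162 ymax -0.08 xmax 0.51 wrist [ 0.32 -0.08  0.25]
11 [ 0.542 -0.25   0.192] body zmin 0.161 ymax -0.06 xmax 0.53 wrist [ 0.33 -0.08  0.25]
15 [ 0.58  -0.203  0.203] body zmin 0.157 ymax -0.02 xmax 0.54 wrist [ 0.34 -0.07  0.26]
19 [ 0.606 -0.155  0.207] body zmin 0.151 ymax 0.0 xmax 0.55 wrist [ 0.35 -0.06  0.28]
23 [ 0.623 -0.11   0.206] body zmin 0.146 ymax 0.02 xmax 0.55 wrist [ 0.36 -0.05  0.29]
2
[... 1731 characters left out ...]
-0.26, -0.12, -0.56]}, {"travel": [-0.19, 0.2, 0.02], "rot": [-0.25, -0.11, -0.56]}, {"travel": [-0.19, 0.2, 0.01], "rot": [-0.24, -0.11, -0.56]}, {"travel": [-0.19, 0.18, 0.02], "rot": [-0.24, -0.11, -0.57]}, {"travel": [-0.18, 0.16, 0.02], "rot": [-0.22, -0.11, -0.58]}, {"travel": [-0.18, 0.15, 0.02], "rot": [-0.22, -0.1, -0.57]}, {"travel": [-0.26, 0.04, 0.04], "rot": [0.25, -0.03, -0.56]}, {"travel": [-0.19, 0.05, 0.02], "rot": [0.23, 0.05, -0.56]}, {"travel": [-0.15, 0.06, 0.0], "rot": [0.19, 0.13, -0.57]}, {"travel": [-0.1, 0.1, -0.01], "rot": [0.13, 0.2, -0.57]}, {"travel": [-0.07, 0.14, -0.04], "rot": [0.06, 0.24, -0.58]}, {"travel": [-0.05, 0.19, -0.07], "rot": [-0.02, 0.28, -0.6]}]
```

Emit:
arm_command --increments '[{"travel": [-0.39, 0.0, -0.09], "rot": [0.06, -0.01, -0.03]}, {"travel": [-0.39, 0.01, -0.1], "rot": [0.05, 0, -0.03]}, {"travel": [-0.37, 0.02, -0.12], "rot": [0.03, 0, -0.01]}, {"travel": [-0.35, 0.03, -0.14], "rot": [0.01, 0.0, 0]}, {"travel": [-0.35, 0.04, -0.15], "rot": [0, 0.0, 0.01]}, {"travel": [-0.33, 0.05, -0.17], "rot": [-0.03, 0.01, 0.01]}, {"travel": [-0.32, 0.07, -0.18], "rot": [-0.05, 0, 0.02]}, {"travel": [-0.3, 0.07, -0.19], "rot": [-0.07, 0.0, 0.03]}, {"travel": [-0.14, 0.4, -0.01], "rot": [-0.38, -0.1, -0.5]}, {"travel": [-0.14, 0.39, -0.01], "rot": [-0.38, -0.1, -0.5]}, {"travel": [-0.15, 0.38, -0.01], "rot": [-0.36, -0.11, -0.51]}, {"travel": [-0.16, 0.37, 0.0], "rot": [-0.36, -0.11, -0.51]}, {"travel": [-0.16, 0.36, 0.0], "rot": [-0.35, -0.11, -0.51]}, {"travel": [-0.17, 0.35, 0.01], "rot": [-0.35, -0.11, -0.52]}, {"travel": [-0.17, 0.33, 0.0], "rot": [-0.33, -0.12, -0.52]}, {"travel": [-0.18, 0.33, 0.01], "rot": [-0.33, -0.11, -0.53]}, {"travel": [-0.18, 0.3, 0.01], "rot": [-0.32, -0.12, -0.53]}, {"travel": [-0.19, 0.3, 0.01], "rot": [-0.31, -0.11, -0.54]}, {"travel": [-0.19, 0.28, 0.01], "rot": [-0.29, -0.12, -0.54]}, {"travel": [-0.19, 0.27, 0.02], "rot": [-0.29, -0.12, -0.55]}]'

```text
clock: 14.4
ee_pos: [0.6058, -0.1541, 0.2053]
eef_rot: [-113.4, 51.4, -128.7]
ft_force: [0.1, 0.2, -1.1]
width: 0.0581
grip_force: 29.9
```

Emit:
arm_command --increments '[{"travel": [-0.19, 0.25, 0.01], "rot": [-0.29, -0.12, -0.54]}, {"travel": [-0.19, 0.24, 0.02], "rot": [-0.27, -0.11, -0.56]}, {"travel": [-0.19, 0.23, 0.02], "rot": [-0.26, -0.12, -0.56]}, {"travel": [-0.19, 0.2, 0.02], "rot": [-0.25, -0.11, -0.56]}, {"travel": [-0.19, 0.2, 0.01], "rot": [-0.24, -0.11, -0.56]}, {"travel": [-0.19, 0.18, 0.02], "rot": [-0.24, -0.11, -0.57]}, {"travel": [-0.18, 0.16, 0.02], "rot": [-0.22, -0.11, -0.58]}, {"travel": [-0.18, 0.15, 0.02], "rot": [-0.22, -0.1, -0.57]}, {"travel": [-0.26, 0.04, 0.04], "rot": [0.25, -0.03, -0.56]}, {"travel": [-0.19, 0.05, 0.02], "rot": [0.23, 0.05, -0.56]}, {"travel": [-0.15, 0.06, 0.0], "rot": [0.19, 0.13, -0.57]}, {"travel": [-0.1, 0.1, -0.01], "rot": [0.13, 0.2, -0.57]}, {"travel": [-0.07, 0.14, -0.04], "rot": [0.06, 0.24, -0.58]}, {"travel": [-0.05, 0.19, -0.07], "rot": [-0.02, 0.28, -0.6]}, {"travel": [0, 0, 0], "rot": [0, 0, 0]}, {"travel": [0, 0, 0], "rot": [0, 0, 0]}]'

```text
clock: 16.4
ee_pos: [0.6304, -0.034, 0.1889]
eef_rot: [-105.9, 1.1, -104.4]
ft_force: [0.4, -1.2, -1.2]
width: 0.0588
grip_force: 29.9
```

```bash
python3 log.py; python3 - <<'E'
from plan import *
a,b=snapshot("side"),snapshot("top")
o=np.zeros((600,800,3),np.uint8)
o[:,:430]=cv2.resize(a[150:310,255:370],(430,600));o[:500,431:800]=cv2.resize(b[120:245,250:342],(369,500))
cv2.imwrite("pics/e.png",cv2.convertScaleAbs(o[:,:,::-1],alpha=1.4))
p,T,q=now();qs=np.load("qs.npy")
lip=np.array([.613,.006,.165]);tg=[];seed=q
for t in np.arange(87.,136.1,1.75):
    tg.append(pour(-50,15,0,90,335,t,lip)[:2]);seed,e=ik(*tg[-1],seed)
    if e>.01:print("bad",t,e)
print(seed.round(1));check(tg);show(rows(p,T,tg))
E
```

```text
16.4 [-12.792  -3.904 135.476 182.929  25.741  -1.153] [ 0.63  -0.034  0.189] [-105.859    1.081 -104.421] [ 0.375 -1.163 -1.247] 0.05876434971576137 29.886259849176895
[ -1.9   7.7 132.9 204.   53.8 -62.8]
3 [ 0.631 -0.031  0.194] body zmin 0.128 ymax 0.06 xmax 0.57 wrist [0.37 0.04 0.26]
7 [ 0.631 -0.027  0.198] body zmin 0.126 ymax 0.08 xmax 0.57 wrist [0.37 0.06 0.26]
11 [ 0.631 -0.023  0.202] body zmin 0.124 ymax 0.1 xmax 0.57 wrist [0.37 0.07 0.25]
15 [ 0.631 -0.018  0.205] body zmin 0.123 ymax 0.12 xmax 0.57 wrist [0.37 0.08 0.24]
19 [ 0.631 -0.013  0.208] body zmin 0.122 ymax 0.13 xmax 0.57 wrist [0.37 0.09 0.23]
23 [ 0.631 -0.007  0.21 ] body zmin 0.122 ymax 0.14 xmax 0.57 wrist [0.37 0.09 0.22]
27 [ 0.631 -0.002  0.211] body zmin 0.123 ymax 0.15 xmax 0.57 wrist [0.37 0.1  0.21]
28 [ 0.631 -0.     0.212] body zmin 0.122 ymax 0.16 xmax 0.57 wrist [0.37 0.1  0.21]
max comp 0.28 mm/row 1.7435595774162693 deg/row 2.0762044696994564 n 29
[{"travel": [-0.03, -0.03, -0.01], "rot": [0.08, 0.08, -0.28]}, {"travel": [-0.02, -0.03, -0.02], "rot": [0.06, 0.07, -0.24]}, {"travel": [-0.02
[... 983 characters left out ...]
0.24]}, {"travel": [-0.02, -0.03, -0.01], "rot": [0.06, 0.07, -0.23]}, {"travel": [-0.02, -0.03, -0.02], "rot": [0.07, 0.06, -0.24]}, {"travel": [-0.02, -0.02, -0.01], "rot": [0.06, 0.07, -0.24]}, {"travel": [-0.02, -0.03, -0.01], "rot": [0.07, 0.06, -0.24]}, {"travel": [-0.02, -0.03, -0.01], "rot": [0.06, 0.07, -0.23]}, {"travel": [-0.01, -0.03, -0.02], "rot": [0.06, 0.07, -0.24]}, {"travel": [-0.02, -0.02, -0.01], "rot": [0.07, 0.06, -0.24]}, {"travel": [-0.02, -0.03, -0.01], "rot": [0.06, 0.07, -0.24]}, {"travel": [-0.02, -0.03, -0.02], "rot": [0.06, 0.06, -0.23]}, {"travel": [-0.02, -0.03, -0.01], "rot": [0.07, 0.07, -0.24]}, {"travel": [-0.02, -0.03, -0.01], "rot": [0.06, 0.07, -0.24]}]
```

View pics/e.png

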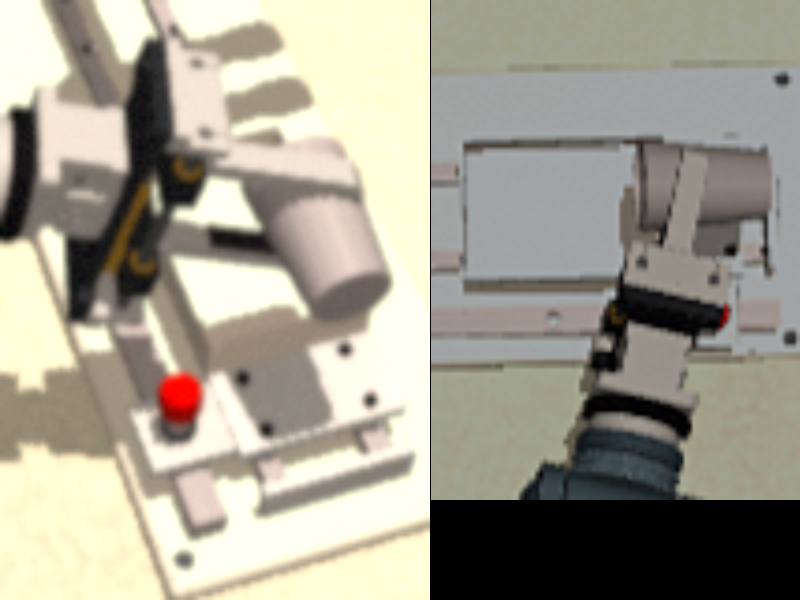

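The side crop shows the cup level over the tray, with its mouth towards the microscope. The top crop shows the cup mouth at rows 140–230 and the tray at rows 145–285, so the cup may be offset towards +x. I'll check this against projections.

```bash
python3 - <<'E'
from plan import *
np.set_printoptions(precision=0,suppress=True)
ct=lambda x:(proj("top",x)-[250,120])*[369/92,4]+[431,0]
cs=lambda x:(proj("side",x)-[255,150])*[430/115,600/160]
for dx in(-.055,.055):
  for dy in(-.08,.08):
    x=np.array([.613+dx,.054+dy,.085]);print("rim",dx,dy,ct(x),cs(x))
p,T,q=now();C=T*toolR(-50,15,0).inv();g=p-T.apply([0,0,.019])
m=g+C.apply([0,0,.09-.058]);b=g-C.apply([0,0,.058]);print("mouth",m.round(3)*1000,"bottom",b.round(3)*1000,"zc",C.apply([0,0,1])*100)
for c,r in((m,.0325),(b,.0245)):
    for d in([1,0,0],[-1,0,0],[0,0,1],[0,0,-1]):print(ct(c+r*np.array(d)),cs(c+r*np.array(d)))
E
```

```text
rim -0.055 -0.08 [669. 270.] [206. 341.]
rim -0.055 0.08 [461. 274.] [125. 155.]
rim 0.055 -0.08 [666. 128.] [370. 297.]
rim 0.055 0.08 [458. 132.] [277. 118.]
mouth [613.   2. 197.] bottom [613. -88. 189.] zc [ -0. 100.   9.]
[640. 138.] [339. 156.]
[642. 229.] [235. 181.]
[644. 178.] [292. 131.]
[638. 188.] [282. 204.]
[765. 148.] [387. 285.]
[767. 216.] [305. 307.]
[771. 178.] [351. 269.]
[762. 186.] [341. 322.]
```

```bash
python3 - <<'E'
from plan import *
a=cv2.imread("pics/a.png");b=cv2.imread("pics/b.png")
def crop(im,x0,y0,w,h,s,cam):
    o=cv2.convertScaleAbs(cv2.resize(im[y0:y0+h,x0:x0+w],None,fx=s,fy=s,interpolation=cv2.INTER_CUBIC),alpha=1.3)
    f=lambda x:tuple(int(v) for v in ((proj(cam,x)-[x0,y0]+.5)*s))
    for z,dx,dy,c in((.085,.055,.08,(0,0,255)),(.055,.052,.077,(255,0,0))):
        P4=[f([.613+i*dx,.054+j*dy,z]) for i,j in((-1,-1),(-1,1),(1,1),(1,-1))]
        for k in range(4):cv2.line(o,P4[k],P4[(k+1)%4],c,1)
    return o
o=np.zeros((600,800,3),np.uint8)
A=crop(a,282,175,80,120,5,"side");B=crop(b,247,140,80,80,5,"top")
o[:600,:400]=A;o[:400,400:]=B;cv2.imwrite("pics/f.png",o)
E
```

```text
(no output)
```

View pics/f.png

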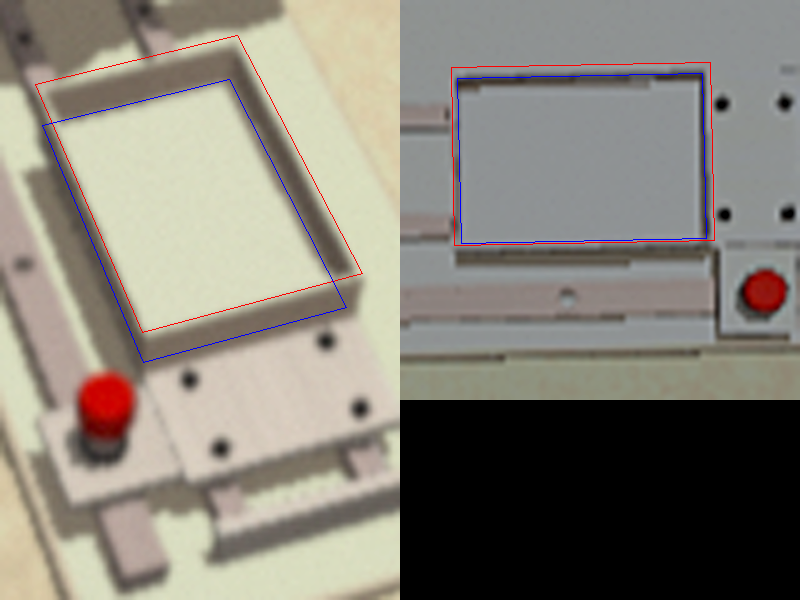

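The overlay agrees with the tray to about 3 mm: the side view matches, and in the top view the tray sits about 1.5 px towards the robot. I'm pouring slowly now.

Emit:
arm_command --increments '[{"travel": [-0.02, -0.03, -0.05], "rot": [0.08, 0.08, -0.28]}, {"travel": [-0.02, -0.03, -0.05], "rot": [0.06, 0.07, -0.24]}, {"travel": [-0.02, -0.03, -0.01], "rot": [0.07, 0.06, -0.23]}, {"travel": [-0.02, -0.02, -0.01], "rot": [0.06, 0.07, -0.24]}, {"travel": [-0.01, -0.03, -0.02], "rot": [0.06, 0.06, -0.24]}, {"travel": [-0.02, -0.03, -0.01], "rot": [0.07, 0.07, -0.24]}, {"travel": [-0.02, -0.03, -0.01], "rot": [0.06, 0.07, -0.23]}, {"travel": [-0.02, -0.02, -0.01], "rot": [0.06, 0.06, -0.24]}, {"travel": [-0.02, -0.03, -0.02], "rot": [0.07, 0.07, -0.24]}, {"travel": [-0.02, -0.03, -0.01], "rot": [0.06, 0.06, -0.24]}, {"travel": [-0.02, -0.03, -0.01], "rot": [0.07, 0.07, -0.23]}, {"travel": [-0.02, -0.02, -0.01], "rot": [0.06, 0.07, -0.24]}, {"travel": [-0.02, -0.03, -0.02], "rot": [0.06, 0.06, -0.24]}, {"travel": [-0.01, -0.03, -0.01], "rot": [0.07, 0.07, -0.24]}, {"travel": [-0.02, -0.03, -0.01], "rot": [0.06, 0.06, -0.23]}, {"travel": [-0.02, -0.03, -0.02], "rot": [0.06, 0.07, -0.24]}, {"travel": [0, 0, 0], "rot": [0, 0, 0]}, {"travel": [0, 0, 0], "rot": [0, 0, 0]}, {"travel": [0, 0, 0], "rot": [0, 0, 0]}]'

```text
clock: 18.88
ee_pos: [0.6278, -0.0172, 0.2064]
eef_rot: [-98.2, -26.3, -106.2]
ft_force: [0.4, -0.4, -1.0]
width: 0.0583
grip_force: 29.9
```

Emit:
arm_command --increments '[{"travel": [-0.02, -0.02, -0.01], "rot": [0.07, 0.06, -0.24]}, {"travel": [-0.02, -0.03, -0.01], "rot": [0.06, 0.07, -0.24]}, {"travel": [-0.02, -0.03, -0.01], "rot": [0.06, 0.07, -0.23]}, {"travel": [-0.02, -0.03, -0.02], "rot": [0.07, 0.06, -0.24]}, {"travel": [-0.02, -0.02, -0.01], "rot": [0.06, 0.07, -0.24]}, {"travel": [-0.02, -0.03, -0.01], "rot": [0.07, 0.06, -0.24]}, {"travel": [-0.02, -0.03, -0.01], "rot": [0.06, 0.07, -0.23]}, {"travel": [-0.01, -0.03, -0.02], "rot": [0.06, 0.07, -0.24]}, {"travel": [-0.02, -0.02, -0.01], "rot": [0.07, 0.06, -0.24]}, {"travel": [-0.02, -0.03, -0.01], "rot": [0.06, 0.07, -0.24]}, {"travel": [-0.02, -0.03, -0.02], "rot": [0.06, 0.06, -0.23]}, {"travel": [-0.02, -0.03, -0.01], "rot": [0.07, 0.07, -0.24]}, {"travel": [0, 0, 0], "rot": [0, 0, 0]}, {"travel": [0, 0, 0], "rot": [0, 0, 0]}, {"travel": [0, 0, 0], "rot": [0, 0, 0]}]'

```text
clock: 20.75
ee_pos: [0.6279, -0.0011, 0.2121]
eef_rot: [-89.8, -46.2, -111.2]
ft_force: [-0.6, 0.5, -1.5]
width: 0.0586
grip_force: 29.9
```

```bash
python3 log.py; python3 - <<'E'
from plan import *
a,b=snapshot("side"),snapshot("top")
o=np.zeros((600,800,3),np.uint8)
o[:,:430]=cv2.resize(a[150:310,255:370],(430,600));o[:500,431:800]=cv2.resize(b[120:245,250:342],(369,500))
cv2.imwrite("pics/g.png",cv2.convertScaleAbs(o[:,:,::-1],alpha=1.4))
for c in("side","top"):print(c,[(x["at"],round(x["confidence"],2)) for x in spot_in("twig0_mid",c)])
E
```

```text
20.75 [ -2.054   6.68  133.432 204.137  52.788 -61.449] [ 0.628 -0.001  0.212] [ -89.83   -46.246 -111.183] [-0.611  0.513 -1.461] 0.058579683542085814 29.85557540941045
side [([296.2, 196.7], 0.58)]
top []
```

View pics/g.png

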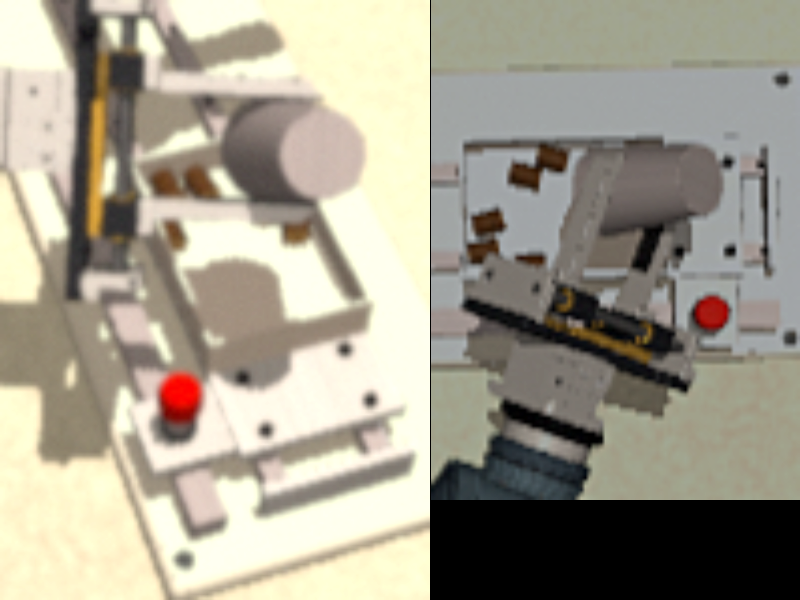

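All five pieces lie in the tray; in the top crop they are at (551,157), (524,177), (488,222), (484,250) and (530,260). Now I'll take the cup back.

```bash
python3 - <<'E'
from plan import *
p,T,q=now();qs=np.load("qs.npy")
path=qpath([q,qs[3],qs[2],qs[1]],[8,5,15]);check(path);show(rows(p,T,path))
E
```

```text
3 [ 0.637 -0.012  0.204] body zmin 0.121 ymax 0.11 xmax 0.57 wrist [0.37 0.07 0.24]
7 [ 0.631 -0.034  0.189] body zmin 0.13 ymax 0.06 xmax 0.57 wrist [0.37 0.03 0.27]
11 [ 0.635 -0.06   0.203] body zmin 0.142 ymax 0.03 xmax 0.57 wrist [ 0.37 -0.03  0.29]
15 [ 0.623 -0.11   0.206] body zmin 0.146 ymax 0.02 xmax 0.55 wrist [ 0.36 -0.05  0.29]
19 [ 0.599 -0.171  0.207] body zmin 0.153 ymax -0.01 xmax 0.55 wrist [ 0.35 -0.06  0.27]
23 [ 0.556 -0.235  0.197] body zmin 0.16 ymax -0.04 xmax 0.54 wrist [ 0.33 -0.07  0.26]
27 [ 0.495 -0.291  0.173] body zmin 0.162 ymax -0.08 xmax 0.51 wrist [ 0.32 -0.08  0.25]
max comp 0.9 mm/row 22.5884926455928 deg/row 6.5960600218994365 n 28
[{"travel": [-0.02, 0.03, 0.11], "rot": [-0.04, -0.33, 0.9]}, {"travel": [-0.01, 0.05, 0.08], "rot": [-0.09, -0.31, 0.88]}, {"travel": [0.01, 0.08, 0.08], "rot": [-0.15, -0.29, 0.87]}, {"travel": [0.04, 0.09, 0.05], "rot": [-0.19, -0.25, 0.85]}, {"travel": [0.07, 0.11, 0.04], "rot": [-0.25, -0.2, 0.84]}, {"travel": [0.11, 0.11, 0.02], "rot": [-0.27, -0.15, 0.82]}, {"travel": [0.14, 0.13, -0.0], "rot": [-0.31, -0.1, 0.8
[... 582 characters left out ...]
.03], "rot": [0.33, 0.15, 0.74]}, {"travel": [0.28, -0.28, -0.04], "rot": [0.36, 0.16, 0.75]}, {"travel": [0.28, -0.32, -0.04], "rot": [0.37, 0.15, 0.73]}, {"travel": [0.28, -0.34, -0.04], "rot": [0.39, 0.16, 0.72]}, {"travel": [0.28, -0.36, -0.03], "rot": [0.41, 0.15, 0.72]}, {"travel": [0.27, -0.39, -0.04], "rot": [0.42, 0.16, 0.71]}, {"travel": [0.27, -0.41, -0.03], "rot": [0.43, 0.15, 0.7]}, {"travel": [0.26, -0.44, -0.03], "rot": [0.46, 0.16, 0.7]}, {"travel": [0.25, -0.46, -0.03], "rot": [0.46, 0.14, 0.69]}, {"travel": [0.24, -0.47, -0.03], "rot": [0.48, 0.15, 0.68]}, {"travel": [0.23, -0.5, -0.02], "rot": [0.5, 0.14, 0.67]}, {"travel": [0.22, -0.52, -0.01], "rot": [0.51, 0.13, 0.66]}]
```

Emit:
arm_command --increments '[{"travel": [-0.02, 0.03, 0.11], "rot": [-0.04, -0.33, 0.9]}, {"travel": [-0.01, 0.05, 0.08], "rot": [-0.09, -0.31, 0.88]}, {"travel": [0.01, 0.08, 0.08], "rot": [-0.15, -0.29, 0.87]}, {"travel": [0.04, 0.09, 0.05], "rot": [-0.19, -0.25, 0.85]}, {"travel": [0.07, 0.11, 0.04], "rot": [-0.25, -0.2, 0.84]}, {"travel": [0.11, 0.11, 0.02], "rot": [-0.27, -0.15, 0.82]}, {"travel": [0.14, 0.13, 0], "rot": [-0.31, -0.1, 0.82]}, {"travel": [0.18, 0.12, -0.01], "rot": [-0.32, -0.02, 0.81]}, {"travel": [0.07, -0.22, 0.07], "rot": [0.01, -0.34, 0.71]}, {"travel": [0.11, -0.15, 0.05], "rot": [-0.09, -0.28, 0.7]}, {"travel": [0.15, -0.08, 0.01], "rot": [-0.2, -0.19, 0.68]}, {"travel": [0.23, -0.05, -0.02], "rot": [-0.26, -0.09, 0.67]}, {"travel": [0.3, -0.03, -0.04], "rot": [-0.3, 0.02, 0.67]}, {"travel": [0.25, -0.18, -0.03], "rot": [0.29, 0.14, 0.77]}, {"travel": [0.27, -0.21, -0.04], "rot": [0.3, 0.14, 0.76]}, {"travel": [0.27, -0.23, -0.04], "rot": [0.33, 0.15, 0.76]}, {"travel": [0.27, -0.26, -0.03], "rot": [0.33, 0.15, 0.74]}, {"travel": [0.28, -0.28, -0.04], "rot": [0.36, 0.16, 0.75]}, {"travel": [0.28, -0.32, -0.04], "rot": [0.37, 0.15, 0.73]}, {"travel": [0.28, -0.34, -0.04], "rot": [0.39, 0.16, 0.72]}]'

```text
clock: 23.45
ee_pos: [0.5982, -0.1713, 0.2067]
eef_rot: [-114.5, 55.8, -133.8]
ft_force: [-0.2, 0.1, -1.4]
width: 0.058
grip_force: 29.9
```

Emit:
arm_command --increments '[{"travel": [0.28, -0.36, -0.03], "rot": [0.41, 0.15, 0.72]}, {"travel": [0.27, -0.39, -0.04], "rot": [0.42, 0.16, 0.71]}, {"travel": [0.27, -0.41, -0.03], "rot": [0.43, 0.15, 0.7]}, {"travel": [0.26, -0.44, -0.03], "rot": [0.46, 0.16, 0.7]}, {"travel": [0.25, -0.46, -0.03], "rot": [0.46, 0.14, 0.69]}, {"travel": [0.24, -0.47, -0.03], "rot": [0.48, 0.15, 0.68]}, {"travel": [0.23, -0.5, -0.02], "rot": [0.5, 0.14, 0.67]}, {"travel": [0.22, -0.52, -0.01], "rot": [0.51, 0.13, 0.66]}, {"travel": [0, 0, 0], "rot": [0, 0, 0]}]'

```text
clock: 24.58
ee_pos: [0.4944, -0.2909, 0.1729]
eef_rot: [-179.9, 75.1, 130.1]
ft_force: [-0.1, 0.3, -0.9]
width: 0.0586
grip_force: 29.9
```

```bash
python3 log.py; python3 - <<'E'
from plan import *
p,T,q=now();q=q
# grasp pose measured after closing
Tg=R.from_euler("xyz",[179.728,75.151,129.701],degrees=True);g=np.array([.495,-.311,.0535])
n=8;path=[(p+(g-p)*(i+1)/n,Tg) for i in range(n)];show(rows(p,T,path))
E
```

```text
24.575 [-34.472  -6.564 141.031 208.945  32.398  69.037] [ 0.494 -0.291  0.173] [-179.909   75.116  130.059] [-0.065  0.295 -0.89 ] 0.058567388793205714 29.930984876664297
max comp 0.35 mm/row 15.315351775261316 deg/row 0.09722718241315029 n 8
[{"travel": [0.35, -0.04, 0.14], "rot": [-0.0, -0.01, 0.01]}, {"travel": [0.35, -0.04, 0.15], "rot": [-0.0, 0.0, 0.0]}, {"travel": [0.34, -0.04, 0.14], "rot": [-0.0, 0.0, 0.0]}, {"travel": [0.35, -0.04, 0.14], "rot": [-0.0, 0.0, 0.0]}, {"travel": [0.35, -0.04, 0.15], "rot": [-0.0, 0.0, 0.0]}, {"travel": [0.35, -0.03, 0.14], "rot": [-0.0, 0.0, 0.0]}, {"travel": [0.35, -0.04, 0.14], "rot": [-0.0, 0.0, 0.0]}, {"travel": [0.35, -0.04, 0.14], "rot": [-0.0, 0.0, 0.0]}]
```

Emit:
arm_command --increments '[{"travel": [0.35, -0.04, 0.14], "rot": [0, -0.01, 0.01]}, {"travel": [0.35, -0.04, 0.15], "rot": [0, 0, 0]}, {"travel": [0.34, -0.04, 0.14], "rot": [0, 0, 0]}, {"travel": [0.35, -0.04, 0.14], "rot": [0, 0, 0]}, {"travel": [0.35, -0.04, 0.15], "rot": [0, 0, 0]}, {"travel": [0.35, -0.03, 0.14], "rot": [0, 0, 0]}, {"travel": [0.35, -0.04, 0.14], "rot": [0, 0, 0]}, {"travel": [0.17, -0.02, 0.07], "rot": [0, 0, 0]}, {"travel": [0.13, -0.02, 0.05], "rot": [0, 0, 0]}, {"travel": [0.05, 0, 0], "rot": [0, 0, 0]}, {"travel": [0, 0, 0], "rot": [0, 0, 0]}]'

```text
clock: 25.95
ee_pos: [0.495, -0.3102, 0.0542]
eef_rot: [179.6, 75.2, 129.6]
ft_force: [-0.7, 0.5, -1.0]
width: 0.0583
grip_force: 29.9
```

```bash
python3 log.py
```

```text
25.95 [-37.253  19.338 135.845 195.922  51.166  83.257] [ 0.495 -0.31   0.054] [179.638  75.241 129.606] [-0.743  0.524 -1.036] 0.05826713032498514 29.93074834242634
```

Emit:
arm_command --increments '[{"travel": [0.03, 0, 0], "rot": [0, 0, 0]}, {"travel": [0.02, 0, 0], "rot": [0, 0, 0]}]'

```text
clock: 26.2
ee_pos: [0.4951, -0.3103, 0.0534]
eef_rot: [179.5, 75.4, 129.5]
ft_force: [-1.4, 0.3, 4.4]
width: 0.0584
grip_force: 29.7
```

Emit:
arm_command --increments '[{"travel": [0, 0, 0], "rot": [0, 0, 0]}, {"travel": [0, 0, 0], "rot": [0, 0, 0]}, {"travel": [0, 0, 0], "rot": [0, 0, 0]}, {"travel": [0, 0, 0], "rot": [0, 0, 0]}, {"travel": [0, 0, 0], "rot": [0, 0, 0]}, {"travel": [0, 0, 0], "rot": [0, 0, 0]}]' --fingers 1

```text
clock: 26.95
ee_pos: [0.4945, -0.3098, 0.052]
eef_rot: [179.6, 75.2, 129.6]
ft_force: [0.9, 0.1, -0.4]
width: 0.094
grip_force: 0.0
```

Emit:
arm_command --increments '[{"travel": [-0.3, 0, -0.08], "rot": [0, 0, 0]}, {"travel": [-0.3, 0, -0.08], "rot": [0, 0, 0]}, {"travel": [-0.3, 0, -0.08], "rot": [0, 0, 0]}, {"travel": [-0.5, 0, -0.13], "rot": [0, 0, 0]}, {"travel": [-0.5, 0, -0.13], "rot": [0, 0, 0]}, {"travel": [-0.5, 0, -0.13], "rot": [0, 0, 0]}]'

```text
clock: 27.7
ee_pos: [0.4943, -0.3099, 0.1518]
eef_rot: [179.6, 75.2, 129.6]
ft_force: [1.2, 0.4, 0.4]
width: 0.0941
grip_force: 0.0
```

```bash
python3 log.py; python3 - <<'E'
from plan import *
snapshot("side");snapshot("top")
for n in("cup","knob"):
    for c in("side","top"):
        for r in mark_of(n,c)[:1]:print(n,c,r["at"],r["confidence"],atz(c,r["at"],0 if n=="cup" else .085))
p,T,q=now()
# knob approach: tool down; closing along world x (clear of the ear/tray), several yaws
K=np.array([.5275,-.0565,.085])
for yaw in range(-90,271,30):
    Td=R.from_euler("xyz",[180,0,yaw],degrees=True)
    s=np.array([-15,0,110,0,80,0]);x,e=ik(K+[0,0,.08],Td,s);
    if e<.01:print(yaw,x.round(0),e)
E
```

```text
27.7 [-37.276  -1.41  139.909 201.687  35.301  75.425] [ 0.494 -0.31   0.152] [179.636  75.201 129.587] [1.204 0.422 0.421] 0.09410115269409175 0.0
cup top [389.7, 208.8] 0.74 [ 0.48824115 -0.29343074  0.        ]
knob side [301.9, 252.7] 0.68 [ 0.52969816 -0.05055217  0.085     ]
knob top [323.1, 197.3] 0.47 [ 0.52702963 -0.06724842  0.085     ]
-60 [-18.   0. 109.   0.  71. 132.] 8.849169498501792e-14
-30 [-18.   0. 109.   0.  71. 102.] 1.1921268599744155e-09
0 [-18.   0. 109.   0.  71.  72.] 1.4378019979647299e-13
30 [-18.   0. 109.   0.  71.  42.] 4.7263955043762034e-12
60 [-18.   0. 109.   0.  71.  12.] 1.1653291449864885e-10
90 [-18.   0. 109.  -0.  71. -18.] 5.987617263306182e-10
120 [-18.   0. 109.  -0.  71. -48.] 1.7257415371479256e-11
150 [-18.   0. 109.  -0.  71. -78.] 1.3290995652614765e-13
180 [ -18.    0.  109.   -0.   71. -108.] 4.70059722505111e-09
210 [ -18.    0.  109.   -0.   71. -138.] 1.7140855233395954e-10
```

```bash
cat > m3.py <<'E'
from plan import *
p,T,q=now();K=np.array([.5275,-.0565,.085])
Td=R.from_euler("xyz",[180,0,90],degrees=True)
qk,e=ik(K+[0,0,-.019+.09],Td,np.array([-18,0,110,0,72,-18]));print(qk.round(1),e)
qm=(q+qk)/2;qm[0]=-50;qm[1]=-22;qm[4]=55;qm[2]=130
path=qpath([q,qm,qk],[18,18]);check(path);show(rows(p,T,path))
E
python3 m3.py
```

```text
[-18.4   1.  109.1   0.   70.  -18.4] 4.407493539209065e-10
3 [ 0.546 -0.309  0.252] body zmin 0.183 ymax -0.11 xmax 0.53 wrist [ 0.33 -0.13  0.26]
7 [ 0.582 -0.283  0.336] body zmin 0.221 ymax -0.12 xmax 0.54 wrist [ 0.33 -0.16  0.31]
11 [ 0.602 -0.242  0.393] body zmin 0.273 ymax -0.16 xmax 0.53 wrist [ 0.33 -0.18  0.35]
15 [ 0.605 -0.203  0.415] body zmin 0.308 ymax -0.13 xmax 0.51 wrist [ 0.33 -0.2   0.4 ]
19 [ 0.613 -0.142  0.379] body zmin 0.313 ymax -0.07 xmax 0.53 wrist [ 0.34 -0.2   0.43]
23 [ 0.612 -0.068  0.301] body zmin 0.291 ymax -0.02 xmax 0.58 wrist [ 0.39 -0.18  0.44]
27 [ 0.584 -0.029  0.23 ] body zmin 0.275 ymax 0.02 xmax 0.61 wrist [ 0.44 -0.15  0.44]
31 [ 0.549 -0.028  0.178] body zmin 0.248 ymax 0.02 xmax 0.62 wrist [ 0.48 -0.11  0.44]
35 [ 0.527 -0.056  0.156] body zmin 0.253 ymax -0.02 xmax 0.62 wrist [ 0.53 -0.06  0.44]
max comp 1.07 mm/row 30.662028634778878 deg/row 8.414786557750588 n 36
[{"travel": [-0.7, 0.23, 0.1], "rot": [-0.32, -0.52, -0.97]}, {"travel": [-0.7, 0.16, 0.11], "rot": [-0.28, -0.53, -0.98]}, {"travel": [-0.69, 0.1, 0.11], "rot": [-0.25, -0
[... 1391 characters left out ...]
0.79, -0.9]}, {"travel": [-0.46, -0.22, 0.25], "rot": [0.21, -0.77, -0.91]}, {"travel": [-0.42, -0.21, 0.23], "rot": [0.24, -0.77, -0.91]}, {"travel": [-0.38, -0.21, 0.23], "rot": [0.27, -0.75, -0.92]}, {"travel": [-0.35, -0.2, 0.2], "rot": [0.27, -0.73, -0.93]}, {"travel": [-0.31, -0.19, 0.2], "rot": [0.3, -0.73, -0.93]}, {"travel": [-0.29, -0.17, 0.17], "rot": [0.31, -0.72, -0.94]}, {"travel": [-0.27, -0.15, 0.15], "rot": [0.32, -0.7, -0.93]}, {"travel": [-0.26, -0.13, 0.12], "rot": [0.33, -0.7, -0.94]}, {"travel": [-0.24, -0.11, 0.09], "rot": [0.35, -0.69, -0.93]}, {"travel": [-0.24, -0.08, 0.07], "rot": [0.35, -0.69, -0.92]}, {"travel": [-0.24, -0.05, 0.03], "rot": [0.37, -0.68, -0.92]}]
```

Emit:
arm_command --increments '[{"travel": [-0.7, 0.23, 0.1], "rot": [-0.32, -0.52, -0.97]}, {"travel": [-0.7, 0.16, 0.11], "rot": [-0.28, -0.53, -0.98]}, {"travel": [-0.69, 0.1, 0.11], "rot": [-0.25, -0.54, -0.98]}, {"travel": [-0.67, 0.03, 0.11], "rot": [-0.22, -0.55, -1.0]}, {"travel": [-0.64, -0.02, 0.11], "rot": [-0.19, -0.54, -1.0]}, {"travel": [-0.61, -0.07, 0.11], "rot": [-0.17, -0.54, -1.0]}, {"travel": [-0.56, -0.12, 0.1], "rot": [-0.15, -0.53, -1.0]}, {"travel": [-0.53, -0.15, 0.1], "rot": [-0.13, -0.52, -1.0]}, {"travel": [-0.47, -0.17, 0.09], "rot": [-0.11, -0.52, -1.0]}, {"travel": [-0.43, -0.2, 0.08], "rot": [-0.11, -0.5, -1.0]}, {"travel": [-0.38, -0.2, 0.06], "rot": [-0.1, -0.5, -1.0]}, {"travel": [-0.33, -0.2, 0.04], "rot": [-0.1, -0.49, -1.0]}, {"travel": [-0.29, -0.2, 0.03], "rot": [-0.09, -0.48, -1.0]}, {"travel": [-0.25, -0.18, 0.01], "rot": [-0.11, -0.47, -1.0]}, {"travel": [-0.22, -0.16, -0.01], "rot": [-0.1, -0.47, -1.0]}, {"travel": [-0.18, -0.14, -0.03], "rot": [-0.12, -0.47, -1.0]}, {"travel": [-0.17, -0.1, -0.06], "rot": [-0.12, -0.47, -1.0]}, {"travel": [-0.15, -0.07, -0.08], "rot": [-0.14, -0.48, -1.0]}]'

```text
clock: 30.25
ee_pos: [0.5976, -0.1903, 0.4183]
eef_rot: [-90.7, -36.2, -85.3]
ft_force: [0.0, -0.3, 0.6]
width: 0.0936
grip_force: 0.0
```

```bash
python3 log.py; sed -i 's/qpath(\[q,qm,qk\],\[18,18\])/qpath([q,qk],[20])/;s/check(path)/check(path[-8:])/' m3.py; python3 m3.py
```

```text
30.25 [-50.709 -21.406 129.923 101.937  56.847  31.851] [ 0.598 -0.19   0.418] [-90.673 -36.236 -85.312] [ 0.031 -0.341  0.602] 0.09360602873444031 0.0
[-18.4   1.  109.1   0.   70.  -18.4] 4.3672642873831896e-10
3 [ 0.545 -0.029  0.174] body zmin 0.246 ymax 0.02 xmax 0.62 wrist [ 0.49 -0.1   0.44]
7 [ 0.527 -0.056  0.156] body zmin 0.253 ymax -0.02 xmax 0.62 wrist [ 0.53 -0.06  0.44]
max comp 0.87 mm/row 28.102668912400475 deg/row 7.727573398227934 n 20
[{"travel": [-0.66, 0.02, 0.24], "rot": [-0.09, -0.77, -0.77]}, {"travel": [-0.65, -0.02, 0.25], "rot": [-0.05, -0.77, -0.77]}, {"travel": [-0.61, -0.05, 0.24], "rot": [-0.02, -0.77, -0.79]}, {"travel": [-0.59, -0.09, 0.25], "rot": [0.02, -0.77, -0.79]}, {"travel": [-0.55, -0.12, 0.24], "rot": [0.05, -0.76, -0.81]}, {"travel": [-0.53, -0.13, 0.25], "rot": [0.09, -0.75, -0.81]}, {"travel": [-0.48, -0.16, 0.24], "rot": [0.11, -0.73, -0.82]}, {"travel": [-0.46, -0.16, 0.23], "rot": [0.14, -0.73, -0.83]}, {"travel": [-0.42, -0.18, 0.23], "rot": [0.16, -0.72, -0.84]}, {"travel": [-0.39, -0.18, 0.22], "rot": [0.19, -0.71, -0.84]}, {"travel": [-0.35, -0.17, 0.2], "rot": [0.2, -0.69, -0.86]}, {"travel": [-0.33, -0.17, 0.2], "rot": [0.22, -0.69, -0.85]}, {"travel": [-0.29, -0.16, 0.18], "rot": [0.24, -0.67, -0.87]}, {"travel": [-0.28, -0.15, 0.16], "rot": [0.25, -0.67, -0.86]}, {"travel": [-0.25, -0.14, 0.14], "rot": [0.26, -0.66, -0.87]}, {"travel": [-0.24, -0.11, 0.12], "rot": [0.27, -0.65, -0.87]}, {"travel": [-0.23, -0.1, 0.11], "rot": [0.29, -0.64, -0.87]}, {"travel": [-0.22, -0.08, 0.07], "rot": [0.29, -0.63, -0.87]}, {"travel": [-0.21, -0.06, 0.05], "rot": [0.31, -0.64, -0.86]}, {"travel": [-0.22, -0.04, 0.03], "rot": [0.31, -0.63, -0.86]}]
```

Emit:
arm_command --increments '[{"travel": [-0.66, 0.02, 0.24], "rot": [-0.09, -0.77, -0.77]}, {"travel": [-0.65, -0.02, 0.25], "rot": [-0.05, -0.77, -0.77]}, {"travel": [-0.61, -0.05, 0.24], "rot": [-0.02, -0.77, -0.79]}, {"travel": [-0.59, -0.09, 0.25], "rot": [0.02, -0.77, -0.79]}, {"travel": [-0.55, -0.12, 0.24], "rot": [0.05, -0.76, -0.81]}, {"travel": [-0.53, -0.13, 0.25], "rot": [0.09, -0.75, -0.81]}, {"travel": [-0.48, -0.16, 0.24], "rot": [0.11, -0.73, -0.82]}, {"travel": [-0.46, -0.16, 0.23], "rot": [0.14, -0.73, -0.83]}, {"travel": [-0.42, -0.18, 0.23], "rot": [0.16, -0.72, -0.84]}, {"travel": [-0.39, -0.18, 0.22], "rot": [0.19, -0.71, -0.84]}, {"travel": [-0.35, -0.17, 0.2], "rot": [0.2, -0.69, -0.86]}, {"travel": [-0.33, -0.17, 0.2], "rot": [0.22, -0.69, -0.85]}, {"travel": [-0.29, -0.16, 0.18], "rot": [0.24, -0.67, -0.87]}, {"travel": [-0.28, -0.15, 0.16], "rot": [0.25, -0.67, -0.86]}, {"travel": [-0.25, -0.14, 0.14], "rot": [0.26, -0.66, -0.87]}, {"travel": [-0.24, -0.11, 0.12], "rot": [0.27, -0.65, -0.87]}, {"travel": [-0.23, -0.1, 0.11], "rot": [0.29, -0.64, -0.87]}, {"travel": [-0.22, -0.08, 0.07], "rot": [0.29, -0.63, -0.87]}, {"travel": [-0.21, -0.06, 0.05], "rot": [0.31, -0.64, -0.86]}, {"travel": [-0.22, -0.04, 0.03], "rot": [0.31, -0.63, -0.86]}]'

```text
clock: 32.75
ee_pos: [0.5279, -0.0565, 0.1561]
eef_rot: [-179.9, 0.0, 90.1]
ft_force: [-0.1, 0.7, 0.2]
width: 0.094
grip_force: 0.0
```

Emit:
arm_command --increments '[{"travel": [0, 0, 0], "rot": [0, 0, 0]}]'

```text
clock: 32.88
ee_pos: [0.5283, -0.0556, 0.1562]
eef_rot: [180.0, -0.1, 89.9]
ft_force: [-0.7, -0.3, -0.4]
width: 0.0942
grip_force: 0.0
```

```bash
python3 log.py; cat > m4.py <<'E'
from plan import *
p,T,q=now();K=np.array([.5275,-.0565,.085])
Td=R.from_euler("xyz",[180,0,90],degrees=True)
g=K-[0,0,.019];path=[(p+(g-p)*(i+1)/6,Td) for i in range(6)];show(rows(p,T,path))
a,b=snapshot("side"),snapshot("top")
o=np.zeros((600,800,3),np.uint8)
o[:,:460]=cv2.resize(a[190:410,235:404],(460,600));o[:480,461:800]=cv2.resize(b[125:245,325-10:400],(339,480))
cv2.imwrite("pics/i.png",cv2.convertScaleAbs(o[:,:,::-1],alpha=1.4))
np.set_printoptions(precision=1,suppress=True)
for c,i in(("side",a),("top",b)):
    i=i.astype(int);m=(i[:,:,0]>110)&(i[:,:,1]<60)&(i[:,:,2]<60);m[:,:250]=0;m[:,400:]=0
    n,l,s,ce=cv2.connectedComponentsWithStats(m.astype(np.uint8));k=1+np.argmax(s[1:,4]);print(c,ce[k],s[k])
for x in(K,K+[0,0,.011]):print(proj("side",x),proj("top",x))
E
python3 m4.py
```

```text
32.875 [-18.323   1.004 109.02    0.161  69.993 -18.281] [ 0.528 -0.056  0.156] [179.969  -0.149  89.903] [-0.668 -0.339 -0.448] 0.09422106443064296 0.0
max comp 0.38 mm/row 15.20526224699857 deg/row 0.15372967345311053 n 6
[{"travel": [-0.0, -0.0, 0.38], "rot": [0.0, -0.02, -0.01]}, {"travel": [-0.01, -0.01, 0.37], "rot": [0.0, -0.0, -0.0]}, {"travel": [-0.0, -0.0, 0.38], "rot": [0.0, -0.0, -0.0]}, {"travel": [-0.01, -0.0, 0.37], "rot": [0.0, -0.0, -0.0]}, {"travel": [-0.0, -0.01, 0.38], "rot": [0.0, -0.0, -0.0]}, {"travel": [-0.0, -0.0, 0.38], "rot": [0.0, -0.0, -0.0]}]
side [306.5 253.6] [305 251   4   6  20]Traceback (most recent call last):
  File "m4.py", line 12, in <module>
    n,l,s,ce=cv2.connectedComponentsWithStats(m.astype(np.uint8));k=1+np.argmax(s[1:,4]);print(c,ce[k],s[k])
                                                                      ~~~~~~~~~^^^^^^^^^
    return _wrapfunc(a, 'argmax', axis=axis, out=out, **kwds)
    return bound(*args, **kwds)
ValueError: attempt to get argmax of an empty sequence
```

View pics/i.png

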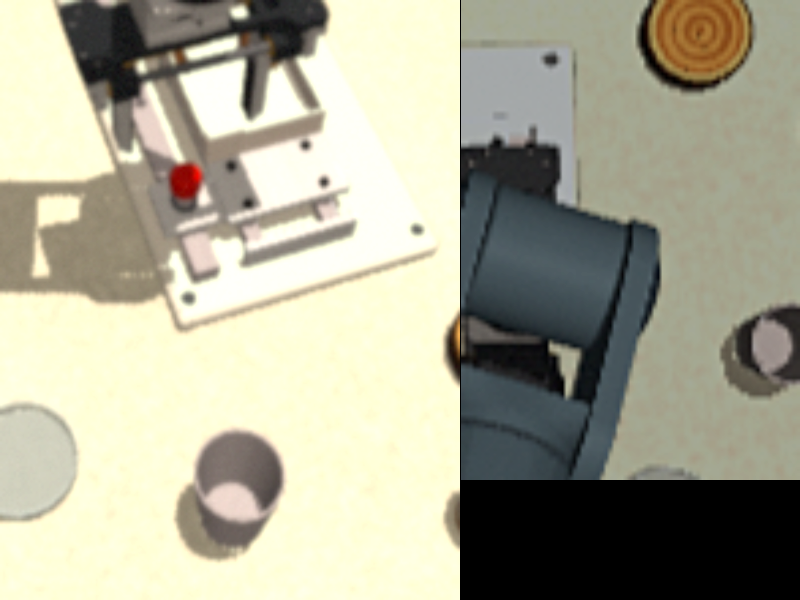

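The cup stands upright and empty at about (238,490) in the side crop, and the fingers straddle the knob at (185,182). Descending and gripping now.

Emit:
arm_command --increments '[{"travel": [0, 0, 0.38], "rot": [0, -0.02, -0.01]}, {"travel": [-0.01, -0.01, 0.37], "rot": [0, 0, 0]}, {"travel": [0, 0, 0.38], "rot": [0, 0, 0]}, {"travel": [-0.01, 0, 0.37], "rot": [0, 0, 0]}, {"travel": [0, -0.01, 0.38], "rot": [0, 0, 0]}, {"travel": [0, 0, 0.38], "rot": [0, 0, 0]}, {"travel": [0, 0, 0], "rot": [0, 0, 0]}]'

```text
clock: 33.85
ee_pos: [0.5274, -0.057, 0.066]
eef_rot: [179.9, 0.0, 90.0]
ft_force: [0.9, 0.3, 0.4]
width: 0.0938
grip_force: 0.0
```

Emit:
arm_command --increments '[{"travel": [0, 0, 0], "rot": [0, 0, 0]}, {"travel": [0, 0, 0], "rot": [0, 0, 0]}, {"travel": [0, 0, 0], "rot": [0, 0, 0]}, {"travel": [0, 0, 0], "rot": [0, 0, 0]}, {"travel": [0, 0, 0], "rot": [0, 0, 0]}, {"travel": [0, 0, 0], "rot": [0, 0, 0]}, {"travel": [0, 0, 0], "rot": [0, 0, 0]}]' --fingers -1 --squeeze 50

```text
clock: 34.72
ee_pos: [0.5283, -0.0573, 0.0676]
eef_rot: [179.8, 0.1, 90.0]
ft_force: [-2.8, 0.7, 1.0]
width: 0.0277
grip_force: 25.3
```

```bash
python3 log.py
```

```text
34.725 [-18.413   8.033 111.949  -0.025  59.788 -18.381] [ 0.528 -0.057  0.068] [179.789   0.093  89.979] [-2.806  0.747  1.002] 0.027690299728875167 25.25457501411438
```

Emit:
arm_command --increments '[{"travel": [0, 0, 0], "rot": [0, 0, 0]}, {"travel": [0, 0, -0.1], "rot": [0, 0, 0]}, {"travel": [0, 0, -0.1], "rot": [0, 0, 0]}, {"travel": [0, 0, -0.1], "rot": [0, 0, 0]}, {"travel": [0, 0, 0], "rot": [0, 0, 0]}, {"travel": [0, 0, 0], "rot": [0, 0, 0]}]'

```text
clock: 35.48
ee_pos: [0.5283, -0.0573, 0.0787]
eef_rot: [179.8, 0.1, 90.0]
ft_force: [6.2, -1.8, -11.4]
width: 0.027
grip_force: 50.0
```

```bash
python3 log.py
```

```text
35.475 [-18.416   6.986 111.742  -0.008  61.008 -18.384] [ 0.528 -0.057  0.079] [179.751   0.09   89.972] [  6.201  -1.847 -11.352] 0.027019729044961284 49.99582886695862
```

Emit:
arm_command --increments '[{"travel": [0.05, 0.03, -0.03], "rot": [0, 0, 0]}, {"travel": [0.15, 0, 0], "rot": [0, 0, 0]}, {"travel": [0.25, 0, 0], "rot": [0, 0, 0]}, {"travel": [0.25, 0.01, 0], "rot": [0, 0, 0]}, {"travel": [0.25, 0, 0], "rot": [0, 0, 0]}, {"travel": [0.25, 0.01, 0], "rot": [0, 0, 0]}, {"travel": [0.25, 0, 0], "rot": [0, 0, 0]}, {"travel": [0.25, 0.01, 0], "rot": [0, 0, 0]}, {"travel": [0, 0, 0], "rot": [0, 0, 0]}, {"travel": [0, 0, 0], "rot": [0, 0, 0]}]'

```text
clock: 36.72
ee_pos: [0.5279, 0.013, 0.0791]
eef_rot: [-179.8, -0.1, 90.0]
ft_force: [-6.2, 3.0, -12.5]
width: 0.0267
grip_force: 50.0
```

```bash
python3 log.py
```

```text
36.725 [-10.936   6.786 111.916   0.06   61.481 -10.981] [0.528 0.013 0.079] [-179.829   -0.087   90.016] [ -6.153   3.039 -12.485] 0.026716068183211913 49.99549090862274
```

Emit:
arm_command --increments '[{"travel": [0.1, -0.03, 0], "rot": [0, 0, 0]}, {"travel": [0.25, 0, 0], "rot": [0, 0, 0]}, {"travel": [0.25, 0, 0], "rot": [0, 0, 0]}, {"travel": [0.25, 0, 0], "rot": [0, 0, 0]}, {"travel": [0.2, 0, 0], "rot": [0, 0, 0]}, {"travel": [0.08, 0, 0], "rot": [0, 0, 0]}, {"travel": [0, 0, 0.04], "rot": [0, 0, 0]}, {"travel": [0, 0, 0.02], "rot": [0, 0, 0]}, {"travel": [0, 0, 0], "rot": [0, 0, 0]}]'

```text
clock: 37.85
ee_pos: [0.5276, 0.0574, 0.0774]
eef_rot: [-180.0, -0.0, 90.0]
ft_force: [-5.8, 0.6, -10.7]
width: 0.0272
grip_force: 50.0
```

```bash
python3 log.py
```

```text
37.85 [ -6.043   7.21  111.654   0.015  61.186  -6.052] [0.528 0.057 0.077] [-179.952   -0.019   90.001] [ -5.777   0.554 -10.662] 0.027244750979391694 49.99610245227814
```

Emit:
arm_command --increments '[{"travel": [0.03, -0.02, 0.03], "rot": [0, 0, 0]}, {"travel": [0.03, 0, 0.02], "rot": [0, 0, 0]}, {"travel": [0.02, 0, 0], "rot": [0, 0, 0]}, {"travel": [0.02, 0, 0], "rot": [0, 0, 0]}, {"travel": [0.02, 0, 0], "rot": [0, 0, 0]}, {"travel": [0, 0, 0], "rot": [0, 0, 0]}, {"travel": [0, 0, 0], "rot": [0, 0, 0]}]'

```text
clock: 38.72
ee_pos: [0.5276, 0.0615, 0.0758]
eef_rot: [179.9, 0.1, 90.0]
ft_force: [-5.2, -1.6, -10.4]
width: 0.0273
grip_force: 50.0
```

```bash
python3 log.py
```

```text
38.725 [ -5.562   7.35  111.691  -0.064  60.893  -5.535] [0.528 0.061 0.076] [179.94    0.062  90.004] [ -5.166  -1.641 -10.366] 0.02729239352446532 49.99617397785187
```

Emit:
arm_command --increments '[{"travel": [0.02, -0.02, 0.05], "rot": [0, 0, 0]}, {"travel": [0.01, 0, 0.05], "rot": [0, 0, 0]}, {"travel": [0, 0, 0.05], "rot": [0, 0, 0]}, {"travel": [0, 0, 0], "rot": [0, 0, 0]}, {"travel": [0, 0, 0], "rot": [0, 0, 0]}]'

```text
clock: 39.35
ee_pos: [0.5277, 0.0623, 0.0703]
eef_rot: [179.8, 0.1, 90.0]
ft_force: [-5.4, -0.7, -7.3]
width: 0.027
grip_force: 50.0
```

```bash
python3 log.py
```

```text
39.35 [ -5.476   7.816 111.858  -0.053  60.168  -5.436] [0.528 0.062 0.07 ] [179.846   0.061  89.986] [-5.353 -0.732 -7.325] 0.026954275287350688 49.99715566635132
```

Emit:
arm_command --increments '[{"travel": [0, -0.01, 0.04], "rot": [0, 0, 0]}, {"travel": [0, 0, 0.04], "rot": [0, 0, 0]}, {"travel": [0, 0, 0.03], "rot": [0, 0, 0]}, {"travel": [0, 0, 0], "rot": [0, 0, 0]}, {"travel": [0, 0, 0], "rot": [0, 0, 0]}]'

```text
clock: 39.98
ee_pos: [0.5277, 0.0623, 0.0675]
eef_rot: [179.8, 0.1, 90.0]
ft_force: [-10.2, 0.3, 2.1]
width: 0.0273
grip_force: 50.0
```

```bash
python3 log.py
```

```text
39.975 [ -5.475   8.069 111.911  -0.059  59.85   -5.44 ] [0.528 0.062 0.068] [179.836   0.067  89.994] [-10.208   0.311   2.139] 0.027270655520829586 50.00099837779999
```

Emit:
arm_command --increments '[{"travel": [0, 0, 0.03], "rot": [0, 0, 0]}, {"travel": [0, -0.02, 0], "rot": [0, 0, 0]}, {"travel": [0, 0, 0], "rot": [0, 0, 0]}, {"travel": [0, 0, 0], "rot": [0, 0, 0]}]'

```text
clock: 40.48
ee_pos: [0.5277, 0.0623, 0.0675]
eef_rot: [179.7, 0.1, 90.0]
ft_force: [-11.7, -0.6, 8.5]
width: 0.0272
grip_force: 50.0
```

```bash
python3 log.py; python3 - <<'E'
from h import *
cv2.imwrite("pics/j.png",cv2.convertScaleAbs(cv2.resize(snapshot("side")[110:410,180:460],None,fx=2,fy=2)[:,:,::-1],alpha=1.3))
E
```

```text
40.475 [ -5.478   8.022 111.972  -0.055  59.746  -5.449] [0.528 0.062 0.067] [179.746   0.072  89.998] [-11.724  -0.557   8.515] 0.027160863202311203 50.00289738178253
```

View pics/j.png

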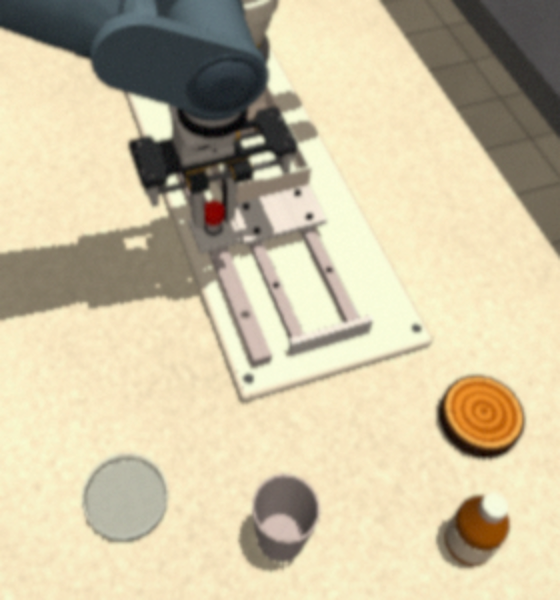

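The fingers hold the knob at (214,213) with the carriage moved along. The cup is upright at (283,515), and the disc, bottle and dish are undisturbed. The pin presses firm at its home height, so I'm handing in.

```bash
python3 -c "
from bench import *
print(hand_in())"
```

```text
the job is handed in; nothing more can be done
None
```

I poured all five pieces into the tray, stood the empty cup upright on the bench, slid the carriage to the middle hole and pressed the pin home, with the fingers gripping the knob at 50 N; I handed in at about 40 s, no verdict was returned, and the arm hid the tray in the last picture, so the pieces were last seen in it just after the pour.

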